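# Close up the entrance floodlight and hang its tag

## Task

Close up the entrance floodlight: snug its four quarter-turn wing screws clockwise in star order (after one screw, always its diagonal opposite next, then the other diagonal), in two rounds - first bring every one about half way, roughly 35 to 40 degrees each, then in the same manner turn every one fully home - so that the frame goes down evenly on its gasket. Then hang the aluminium tag by its eye on the pin at the left of the floodlight and let go. Leave the other things on the bench where they are.

Things in the scene. Friction and masses are not known exactly. Their poses are not given: they have to be found in the camera images.
- lamp: The floodlight's fixed stand: a plywood board 250 x 280 x 18 mm with a steel U-bracket; it does not move. Origin on the table top under the middle of the lamp head; z up, x towards the high side of the sloping lamp (about to the right, -y, as seen by the robot), y away from the robot. The board spans x -160..90, y -140..140 mm; the bracket's legs stand at y = +-115 mm, 143 mm high.
- head: The floodlight's grey cast housing, about 140 x 176 mm, held by the bracket with its glass side up, leaning 30 degrees to the robot's left. Fixed to the stand. Origin on the pivot line, 128 mm above the table at the middle of the lamp; z points square out of the glass (30 degrees off vertical), y away from the robot, x up the slope. Its seat for the front frame lies at z = 20 mm.
- frame: The aluminium front frame with its glass, 154 mm up the slope x 190 mm across, 9 mm thick, lying on a rubber gasket. Origin at the middle of its underside, axes as the head's. It stands about 2 mm off its seat at the start and is pressed down by the screw heads, most at the corner whose screw is turned, so that it cocks if they are turned unevenly. Fully seated its origin is at z = 20 mm of the head's frame.
- tag: Blank aluminium inventory tag, a flat plate 80 x 45 x 4 mm, about 35 g, lying flat on the table. Origin at the middle of its underside; x along its length towards the end with the eye, z up out of its face.
- tag_eye (a point): Centre of the tag's round eye (a through hole 21 mm across), 26 mm from the tag's middle along its x, half way through its thickness.
- tag_pin: The pin on which the tag hangs: round steel, 8 mm across, 49 mm long to its rounded end, at the top of a flat-bar upright (24 mm wide across the pin, 5 mm thick, 113 mm high) at the floodlight board's left edge, before the lamp's low side. The pin points up and outward to the left, 40 degrees off vertical. Origin at its root on the upright, z along the pin to its free end, y level, away from the robot.
- padlock: Bystander: a brass padlock, 71 x 45 x 20 mm, lying on the table. Leave alone.
- tape: Bystander: a grey roll of tape, 90 mm across, 19 mm high. Leave alone.
- driver: Bystander: a screwdriver 200 mm long, lying. Leave alone.
- grease: Bystander: a jar 64 mm across, 70 mm high. Leave alone.
- carton: Bystander: a cardboard carton 66 x 66 x 120 mm, standing. Leave alone.
- mail: Bystander: a bundle of letters 110 x 220 x 18 mm, lying. Leave alone.
- screw_nl (a joint): How far the near left wing screw is screwed in, rad: 0 = backed right off, 1.5 = snug against its stop (starts at 0 to 0.25). Grows as the screw is turned clockwise, seen looking at the glass from outside. A quarter-turn cam: it sinks 1.7 mm per rad. Turning takes about 0.08 N m all the way; it stays where it is left.
- screw_nl_top (a point): Top centre of the near left wing screw: in the head's frame at x -62, y -80, z 58.6 mm less 1.73 mm per rad of its joint. Wing: dark steel bar 40 mm long, 8 thick, 18 high, its top at this point; below it a 10 mm high hub, 20 mm across at the foot, bears on the frame. z out along the screw, x along the wing; turns with the screw; a half turn looks the same.
- screw_nr (a joint): How far the near right wing screw is screwed in, rad: 0 = backed right off, 1.5 = snug against its stop (starts at 0 to 0.25). Grows as the screw is turned clockwise, seen looking at the glass from outside. A quarter-turn cam: it sinks 1.7 mm per rad. Turning takes about 0.08 N m all the way; it stays where it is left.
- screw_nr_top (a point): Top centre of the near right wing screw: in the head's frame at x 62, y -80, z 58.6 mm less 1.73 mm per rad of its joint. Wing: dark steel bar 40 mm long, 8 thick, 18 high, its top at this point; below it a 10 mm high hub, 20 mm across at the foot, bears on the frame. z out along the screw, x along the wing; turns with the screw; a half turn looks the same.
- screw_fr (a joint): How far the far right wing screw is screwed in, rad: 0 = backed right off, 1.5 = snug against its stop (starts at 0 to 0.25). Grows as the screw is turned clockwise, seen looking at the glass from outside. A quarter-turn cam: it sinks 1.7 mm per rad. Turning takes about 0.08 N m all the way; it stays where it is left.
- screw_fr_top (a point): Top centre of the far right wing screw: in the head's frame at x 62, y 80, z 58.6 mm less 1.73 mm per rad of its joint. Wing: dark steel bar 40 mm long, 8 thick, 18 high, its top at this point; below it a 10 mm high hub, 20 mm across at the foot, bears on the frame. z out along the screw, x along the wing; turns with the screw; a half turn looks the same.
- screw_fl (a joint): How far the far left wing screw is screwed in, rad: 0 = backed right off, 1.5 = snug against its stop (starts at 0 to 0.25). Grows as the screw is turned clockwise, seen looking at the glass from outside. A quarter-turn cam: it sinks 1.7 mm per rad. Turning takes about 0.08 N m all the way; it stays where it is left.
- screw_fl_top (a point): Top centre of the far left wing screw: in the head's frame at x -62, y 80, z 58.6 mm less 1.73 mm per rad of its joint. Wing: dark steel bar 40 mm long, 8 thick, 18 high, its top at this point; below it a 10 mm high hub, 20 mm across at the foot, bears on the frame. z out along the screw, x along the wing; turns with the screw; a half turn looks the same.
- frame_mid (a point): The front frame's origin again: the middle of its underside; z = 20 mm in the head's frame when the frame is fully seated, about 22 mm at the start.
Not all that is in view belongs to the job. Several things have the shape of the tag; the one meant has the colours described above.

How it is judged:
By the outcome, as a careful person would: the job done as asked, in the order asked, and still so for the second after the job is handed in, with the robot touching nothing.
It also fails if it takes over 72 s, if anything falls off the work surface, if the arm or the gripper's body presses on something with over 40 N, if the wrist force passes 120 N, or if a joint passes its speed limit or range.

## Robot

A 6-joint arm with a two-finger parallel gripper is mounted at the origin on the work surface. World frame = base frame: x ahead of the robot, y to its left, z up, the work surface at z = 0. Lengths are in m, angles in rad, forces in N, time in s.
With the tool pointing down it reaches from about 0.25 to 0.775 m from the base axis. Payload 4 kg.
Tool frame: the origin (TCP) lies midway between the tips of the shut fingers; the grasp point (between the pads) lies 19 mm behind it (robot.tcp_to_grasp is the distance from the TCP to the grasp point, in m); x points along the fingers, y is the direction in which the jaws open and shut, and the axes are right-handed (so a half turn about x gives the same grasp; the last joint's range is limited). The gripper opens to 94 mm and grips with 3 to 60 N. Pads are 16 mm wide; open, the fingers measure 119 mm over their backs; the gripper's body (75 mm by 177 mm) begins 78 mm behind the grasp point.
Start: joints at [1.08, 0.087, 1.371, -0, 1.684, -0.103], TCP at [0.208, 0.509, 0.206] pointing down, gripper open.
Joint ranges: [-3.1, 3.1], [-0.76, 2.03], [0.27, 2.55], [-1.08, 4.22], [0.17, 2.65], [-2.57, 2.57]. Speed limits (rad/s): [2.79, 2.79, 3.14, 3.14, 3.14, 3.14].

## Interface

Orientations are given as [roll, pitch, yaw] about the fixed x, y, z axes, in that order (R = Rz(yaw) Ry(pitch) Rx(roll)).
In Python, from bench import robot gives the robot as it stands.
- The arm moves only by the tool send_rows, never from a script. Its argument "increments" is a list of rows, each a list of 5 numbers: the opening, from -1 (shut) to 1 (fully open), so that 0 is half open, then the shift along the tool's x, y, z in m, then the turn about the tool's x in rad. In form: [[hand, tx, ty, tz, roll], ...]. A call has 1 to 5 rows; each row is the pose to reach, as a shift and turn from the pose commanded when the call began, along the tool's axes at that moment; what a row does not reach only later rows make up. A row lasts 1/12 s, in which the tool goes at most 41.7 mm and 7.16 degrees, less where a joint would pass 70% of its speed; a pose out of reach is approached as far as the arm can. A call with a gripper value outside its range is refused whole. The fingers move at their own pace and stop on an object; the grip force is fixed at half the most. Time passes only in rows, so rows that repeat a pose let the fingers close. It gives the time, the measured TCP pose, the force and the opening at its end, in the units of the state.
- robot.get_obs(): the state, without advancing time (a new reading comes with each control period).
- robot.snapshot(name): name is "scene" or "side" or "wrist"; returns a dict with "image" (384x512x3 uint8, red, green, blue), "intrinsics" (3x3 intrinsics, pixels), "world_from_camera" (4x4, takes a point from camera to world coordinates). Camera axes: x right, y down, z forward; pixel columns grow to the right and rows downward; lengths in m; the calibration is good to about 2 mm. A picture is of the moment at which its call begins. There is no depth.
- robot.close_job(): hands the job in, once; it reports no verdict.
The state is a dict: "time": time; "joint_positions": joint angles; "qvel": joint speeds; "joint_torque": joint torques, N m; "tool_pos": TCP position; "ee_rot": TCP orientation; "wrist_force": force on the tool from outside, world axes, zero at the start; "wrist_torque": the same for the moment, N m; "width": finger opening in m.
Only numpy, scipy, OpenCV 4.12 (cv2) and the standard library are available. Lean on these libraries where they do the work, as an engineer would, in place of code of your own. Each camera call takes 0.05 s, during which the arm holds its last target.

## Working session

There is one attempt and no reset: what is moved stays moved. The work goes in short steps, Python scripts to look and compute and a tool call to move; the robot and the scene stay as the last step left them, time stands still between calls to the robot, and variables do not carry over. Pictures are saved under pics/ and viewed, and the job is handed in when it is done.

Besides the shell and the picture viewer there is one more tool, called after "Request:" by a JSON object that holds its "name" and its "arguments". send_rows: Moves the arm, as the interface text tells. Its arguments: {"type":"object","properties":{"increments":{"type":"array"}},"required":["increments"]}

```bash
ls; mkdir -p pics; cat > h.py <<'E'
import numpy as np, cv2
from bench import robot
def snap(n,tag):
    s=robot.snapshot(n); np.savez(f'pics/{tag}.npz',**{k:np.array(v) for k,v in s.items()})
    cv2.imwrite(f'pics/{tag}.png',cv2.resize(s['image'][:,:,::-1],(800,600),interpolation=cv2.INTER_CUBIC)); return s
E
python3 - <<'E'
from h import *
print(robot.get_obs(), robot.tcp_to_grasp)
for n in('scene','side','wrist'):
    s=snap(n,n+'0'); print(n,s['intrinsics'].tolist(),s['world_from_camera'].round(3).tolist())
E
```

```text
pics
{'time': 0.0, 'joint_positions': array([ 1.07989721e+00,  8.79948376e-02,  1.37224020e+00, -2.71547699e-05,
        1.68356577e+00, -1.03102301e-01]), 'qvel': array([-5.35165285e-04, -1.43823542e-04, -2.31646189e-05,  1.96242904e-03,
        2.21160227e-04,  3.72892902e-04]), 'joint_torque': array([ 1.25198171e-04, -3.40186894e+01, -3.02426755e+01,  7.17144390e-02,
        3.30620573e-02, -1.53245323e-04]), 'tool_pos': array([0.20774337, 0.50867985, 0.20428952]), 'ee_rot': array([-1.6616768 ,  1.56858801, -2.04947664]), 'wrist_force': array([0.87016237, 0.50594744, 0.90296912]), 'wrist_torque': array([ 0.03129685, -0.00088361,  0.05091797]), 'width': 0.09401179509716727} 0.0188
scene [[435.83633842374803, 0.0, 256.7033847829297], [0.0, 435.83633842374803, 195.58163443441467], [0.0, 0.0, 1.0]] [[-0.339, 0.723, -0.602, 1.312], [0.941, 0.251, -0.228, 0.313], [-0.013, -0.643, -0.765, 1.178], [0.0, 0.0, 0.0, 1.0]]
side [[389.38892207271306, 0.0, 257.41495669514876], [0.0, 389.38892207271306, 197.3823315025644], [0.0, 0.0, 1.0]] [[-0.971, -0.145, 0.191, 0.197], [-0.239, 0.507, -0.828, 1.151], [0.023, -0.85, -0.527, 0.87], [0.0, 0.0, 0.0, 1.0]]
wrist [[331.1153108903302, 0.0, 257.709884033241], [0.0, 331.1153108903302, 189.77451074477227], [0.0, 0.0, 1.0]] [[0.377, 0.895, 0.238, 0.139], [0.926, -0.364, -0.099, 0.538], [-0.002, 0.258, -0.966, 0.384], [0.0, 0.0, 0.0, 1.0]]
```

View pics/scene0.png

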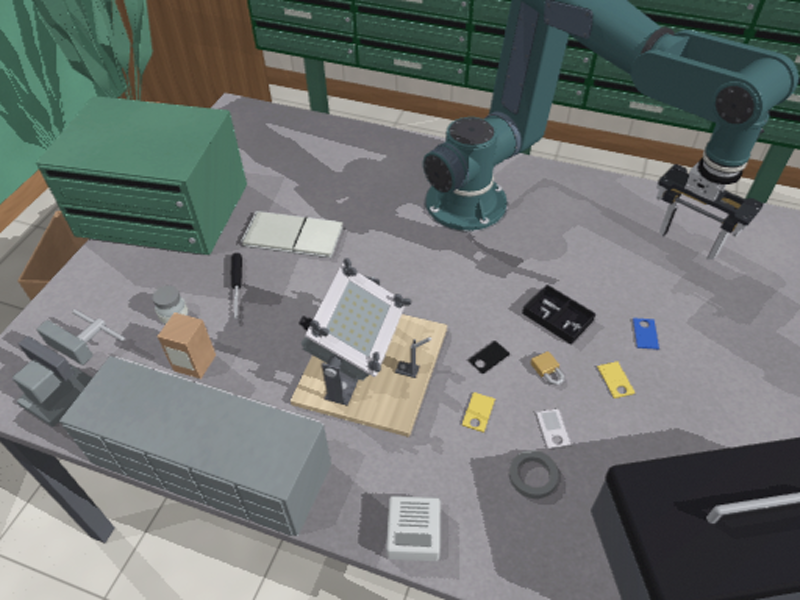

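View pics/side0.png

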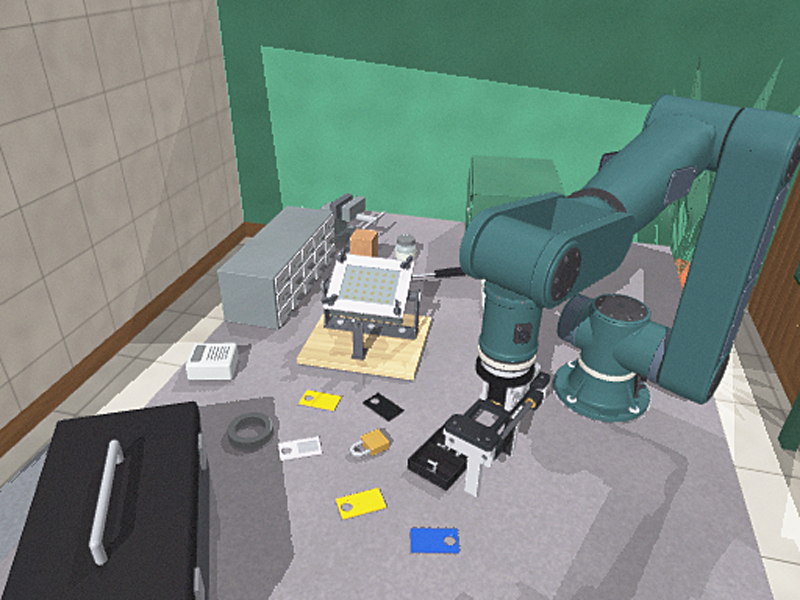

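View pics/wrist0.png

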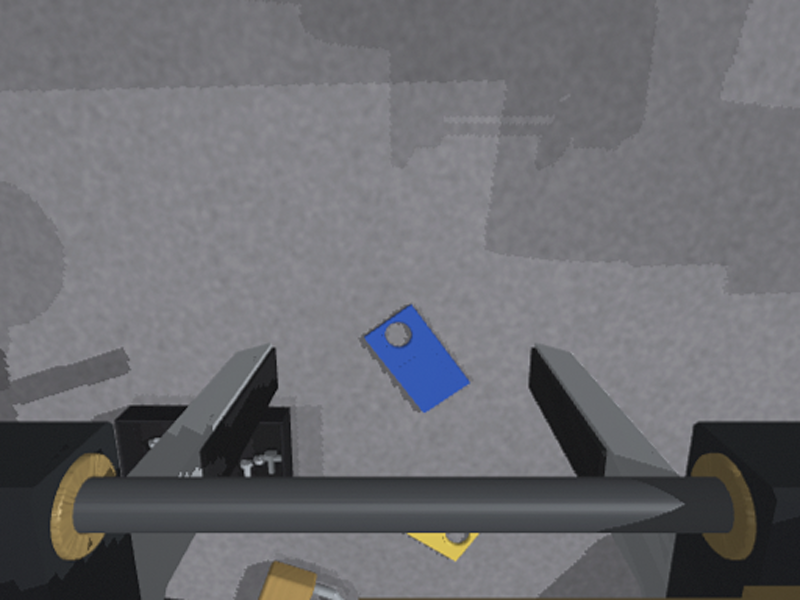

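```bash
python3 - <<'E'
import cv2
a=cv2.imread('pics/scene0.png')  # 800x600
import numpy as np
s=np.load('pics/scene0.npz')['image'][:,:,::-1]; d=np.load('pics/side0.npz')['image'][:,:,::-1]
cv2.imwrite('pics/c1.png',cv2.resize(s[155:280,180:295],None,fx=5,fy=5,interpolation=cv2.INTER_CUBIC)[:600])
cv2.imwrite('pics/c2.png',cv2.resize(d[155:245,185:285],None,fx=6,fy=6,interpolation=cv2.INTER_CUBIC))
cv2.imwrite('pics/c3.png',cv2.resize(s[195:325,290:430],None,fx=4,fy=4,interpolation=cv2.INTER_CUBIC))
E
```

```text
(no output)
```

View pics/c1.png

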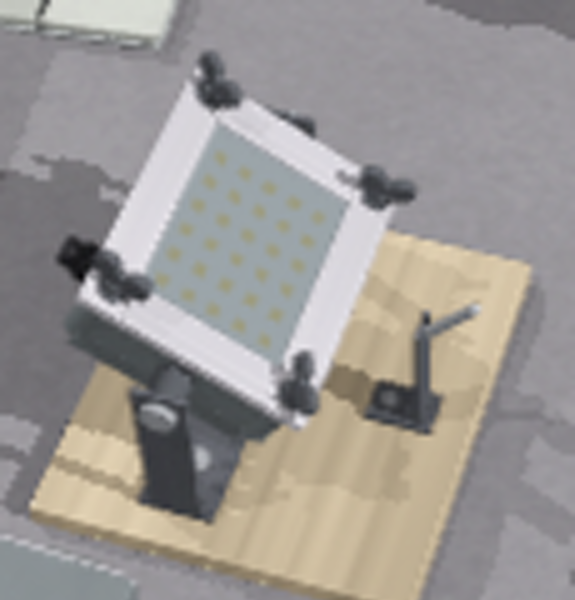

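View pics/c2.png

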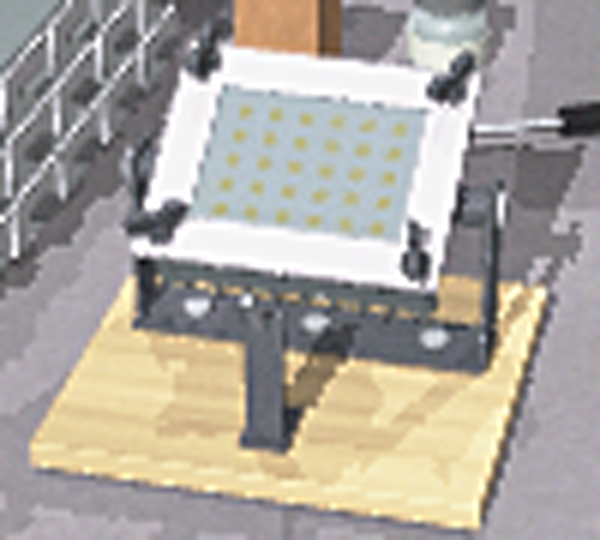

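View pics/c3.png

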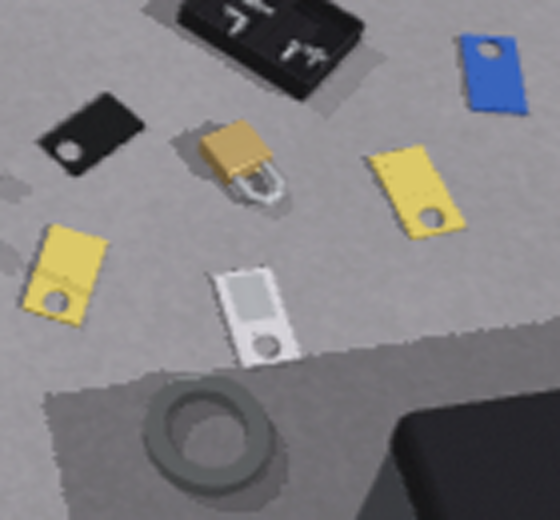

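```bash
cat >> h.py <<'E'
from scipy.optimize import least_squares
def cam(tag):
    d=np.load(f'pics/{tag}.npz'); return d['intrinsics'],d['world_from_camera'],d['image'][:,:,::-1]
def proj(P,K,T):
    q=np.linalg.inv(T)@np.append(P,1); return (K@q[:3])[:2]/q[2]
def plane(px,K,T,z):
    d=T[:3,:3]@np.linalg.inv(K)@np.array([px[0],px[1],1.]); o=T[:3,3]; return o+d*(z-o[2])/d[2]
def tri(obs):
    A=np.zeros((3,3));b=np.zeros(3)
    for px,K,T in obs:
        d=T[:3,:3]@np.linalg.inv(K)@np.array([px[0],px[1],1.]);d/=np.linalg.norm(d);M=np.eye(3)-np.outer(d,d);A+=M;b+=M@T[:3,3]
    return np.linalg.solve(A,b)
c30,s30=np.cos(np.pi/6),.5
def head2w(p,L):  # L=x,y,yaw of lamp x axis ; p in head frame (m)
    # head x up slope: lamp x cos30 + z sin30 ; head z: -sin30 x + cos30 z
    l=np.array([p[0]*c30-p[2]*s30, p[1], .128+p[0]*s30+p[2]*c30])
    c,s=np.cos(L[2]),np.sin(L[2]); return np.array([L[0]+c*l[0]-s*l[1],L[1]+s*l[0]+c*l[1],l[2]])
E
python3 - <<'E'
from h import *
C={'nr':((192,80),(478,68)),'nl':((397,198),(440,290)),'fl':((300,427),(133,257)),'fr':((82,297),(193,45))}
H={'nr':(.077,-.095,.031),'nl':(-.077,-.095,.031),'fl':(-.077,.095,.031),'fr':(.077,.095,.031)}
K1,T1,i1=cam('scene0');K2,T2,i2=cam('side0')
obs=[]
for k,(a,b) in C.items():
    # centre-of-pixel convention of cv2.resize
    a=((a[0]+.5)/5-.5+180,(a[1]+.5)/5-.5+155); b=((b[0]+.5)/6-.5+185,(b[1]+.5)/6-.5+155)
    print(k,tri([(a,K1,T1),(b,K2,T2)]).round(4)); obs+=[(k,a,K1,T1),(k,b,K2,T2)]
f=lambda L:np.concatenate([proj(head2w(H[k],L),K,T)-p for k,p,K,T in obs])
r=least_squares(f,[.5,0,-1.57]);print(r.x,r.fun.round(1))
for k,x,y in(('nl',-62,-80),('fr',62,80),('nr',62,-80),('fl',-62,80)):print(k,head2w((x/1e3,y/1e3,.0586),r.x).round(4))
g=np.array([((t[0]+.5)/4-.5,(t[1]+.5)/4-.5) for t in((212,272),(268,267),(299,356),(242,367),(266,346))])+[290,195]
for p in g: print('tag',plane(p,K1,T1,.004).round(4))
E
```

```text
nr [ 0.4739 -0.1324  0.1923]
nl [ 0.4623 -0.0007  0.1119]
fl [0.6514 0.0074 0.1112]
fr [ 0.6562 -0.122   0.1913]
[ 0.56261753 -0.07595394 -1.5179845 ] [ 0.  -2.6 -0.1  1.   0.2 -1.2 -0.9 -0.3  1.1  0.4 -0.5 -1.  -0.8  0.3
 -1.2 -0.4]
nl [0.4783 0.0027 0.1477]
fr [ 0.6438 -0.0961  0.2097]
nr [ 0.484  -0.1045  0.2097]
fl [0.6381 0.0111 0.1477]
tag [0.5564 0.3085 0.004 ]
tag [0.5375 0.3485 0.004 ]
tag [0.6064 0.3858 0.004 ]
tag [0.6296 0.3476 0.004 ]
tag [0.6063 0.3609 0.004 ]
```

```bash
cat >> h.py <<'E'
from scipy.spatial.transform import Rotation as Ro
def tool(o=None):
    o=o or robot.get_obs(); return np.array(o['tool_pos']),Ro.from_euler('xyz',o['ee_rot']).as_matrix()
def jawyaw(R): return np.degrees(np.arctan2(R[1,1],R[0,1]))
def go(P,jaw=None):
    o=robot.get_obs();p,R=tool(o)
    d=R.T@(np.array(P)-p); j=jawyaw(R); dr=0
    if jaw is not None:
        dr=(jaw-j+90)%180-90   # world yaw change deg ; tool x down => roll=-dyaw
    print('t',round(o['time'],2),'p',p.round(4),'jaw',round(j,1),'q6',o['joint_positions'][5].round(2),'F',o['wrist_force'].round(1),'w',round(o['width'],4),'| shift',d.round(4),'roll',round(float(-np.radians(dr)),3))
E
python3 - <<'E'
from h import *
p,R=tool();print(R.round(3)); go([.52,-.05,.36],0)
E
```

```text
[[-0.001  0.378  0.926]
 [-0.001  0.926 -0.378]
 [-1.    -0.002 -0.   ]]
t 0.15 p [0.2078 0.5088 0.2046] jaw 67.8 q6 -0.1 F [-0.2  0.4 -0.4] w 0.0941 | shift [-0.1548 -0.3995  0.5003] roll 1.183
```

```bash
python3 - <<'E'
from h import *
go([.48,-.04,.31])
E
```

```text
t 0.15 p [0.2078 0.5088 0.2046] jaw 67.8 q6 -0.1 F [-0.2  0.4 -0.4] w 0.0941 | shift [-0.1048 -0.4053  0.4595] roll -0.0
```

Request:
{"name": "send_rows", "arguments": {"increments": [[-0.3,-0.04,-0.02,0.02,0],[-0.3,-0.07,-0.04,0.05,0],[-0.3,-0.1,-0.065,0.08,0],[-0.3,-0.1,-0.09,0.11,0],[-0.3,-0.1,-0.115,0.14,0]]}}

```text
time: 0.57
tool_pos: [0.2896, 0.3593, 0.3077]
ee_rot: [1.146, 1.565, 0.76]
wrist_force: [1.1, -0.1, 0.2]
width: 0.0641
```

Request:
{"name": "send_rows", "arguments": {"increments": [[-0.3,0,-0.027,0.031,0],[-0.3,0,-0.054,0.062,0],[-0.3,0,-0.081,0.093,0],[-0.3,0,-0.108,0.124,0],[-0.3,0,-0.135,0.155,0]]}}

```text
time: 0.98
tool_pos: [0.3814, 0.1744, 0.3047]
ee_rot: [1.004, 1.57, 0.617]
wrist_force: [1.9, 1.0, 0.1]
width: 0.0337
```

Request:
{"name": "send_rows", "arguments": {"increments": [[-0.3,0,-0.027,0.031,0],[-0.3,0,-0.054,0.062,0],[-0.3,0,-0.081,0.093,0],[-0.3,0,-0.108,0.124,0],[-0.3,0,-0.135,0.155,0]]}}

```text
time: 1.4
tool_pos: [0.4739, -0.0094, 0.3046]
ee_rot: [2.006, 1.57, 1.618]
wrist_force: [1.1, 1.5, -0.2]
width: 0.0329
```

```bash
python3 - <<'E'
from h import *
go([.48,-.04,.31])
s=snap('wrist','w1');K,T=s['intrinsics'],s['world_from_camera']
L=[ 0.56261753,-0.07595394,-1.5179845]
for k,x,y in(('nl',-62,-80),('fr',62,80),('nr',62,-80),('fl',-62,80)):print(k,proj(head2w((x/1e3,y/1e3,.0584),L),K,T))
E
```

```text
t 1.4 p [ 0.4739 -0.0094  0.3046] jaw 67.8 q6 -1.32 F [ 1.1  1.5 -0.2] w 0.0329 | shift [-0.0054 -0.026   0.0172] roll -0.0
nl [269.45031888 175.03985061]
fr [241.11119179 372.84894638]
nr [162.94050212 239.86501762]
fl [327.35220101 297.6300186 ]
```

View pics/w1.png

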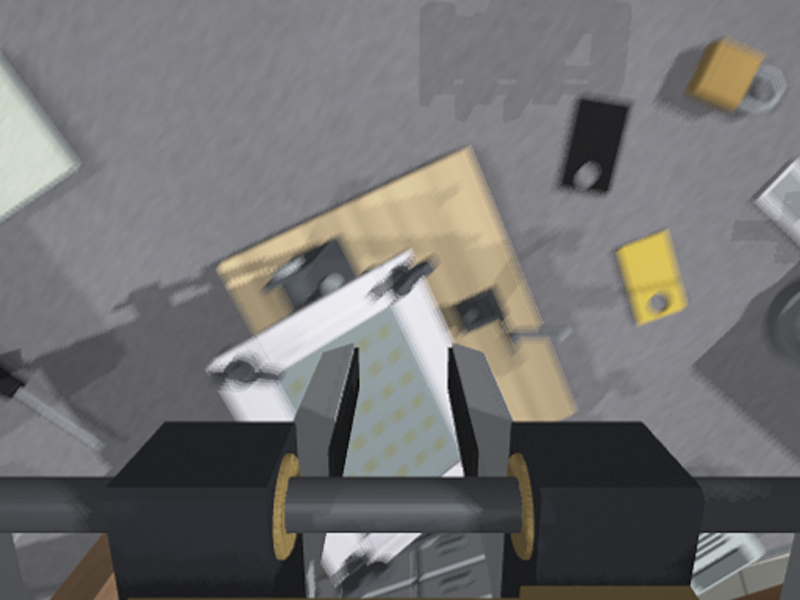

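Request:
{"name": "send_rows", "arguments": {"increments": [[-0.3,-0.005,0,0.04,0],[-0.3,-0.01,0,0.08,0],[-0.3,-0.01,0,0.12,0],[-0.3,-0.01,0,0.12,0]]}}

```text
time: 1.78
tool_pos: [0.5894, -0.0556, 0.3077]
ee_rot: [-2.848, 1.563, 3.044]
wrist_force: [0.7, -0.5, -2.4]
width: 0.033
```

```bash
python3 - <<'E'
from h import *
go([.48,-.04,.31])
s=snap('wrist','w2');K,T=s['intrinsics'],s['world_from_camera']
L=[ 0.56261753,-0.07595394,-1.5179845]
for k,x,y in(('nl',-62,-80),('fr',62,80),('nr',62,-80),('fl',-62,80)):print(k,proj(head2w((x/1e3,y/1e3,.0584),L),K,T)*1.5625)
E
```

```text
t 1.78 p [ 0.5894 -0.0556  0.3077] jaw 67.6 q6 -1.37 F [ 0.7 -0.5 -2.4] w 0.033 | shift [-0.0014 -0.0273 -0.1071] roll -0.0
nl [421.39936937  75.40072925]
fr [373.57308061 406.22284538]
nr [237.59532146 151.37913325]
fl [519.94938192 303.20232026]
```

View pics/w2.png

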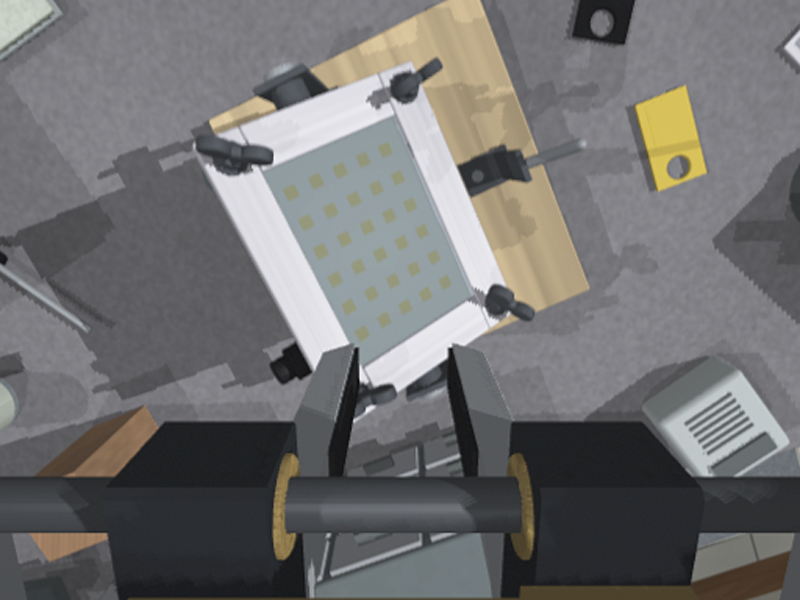

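```bash
python3 - <<'E'
from h import *
K,T,i=cam('w2')
def crop(x0,y0):return cv2.resize(i[y0:y0+50,x0:x0+65],None,fx=6,fy=6,interpolation=cv2.INTER_CUBIC)
cv2.imwrite('pics/c4.png',np.vstack([np.hstack([crop(118,75),crop(235,28)]),np.hstack([crop(215,225),crop(295,170)])]))
E
```

```text
(no output)
```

View pics/c4.png

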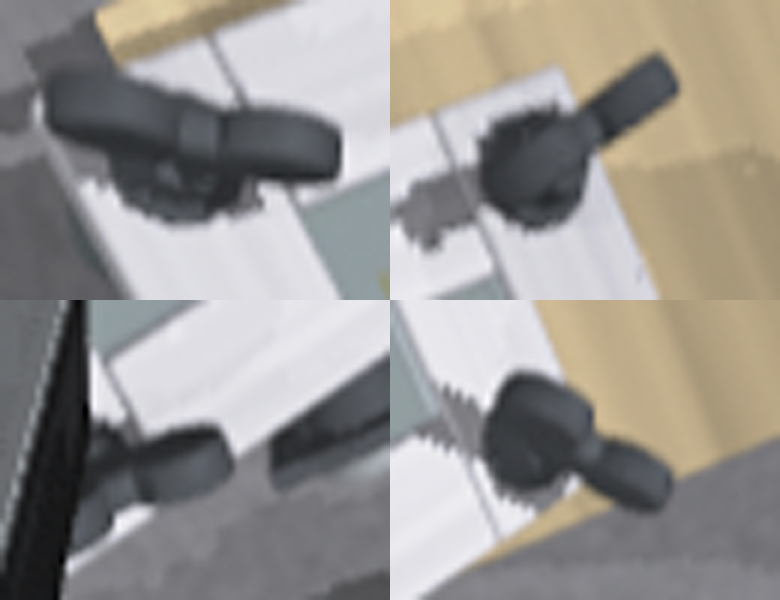

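```bash
python3 - <<'E'
from h import *
K,T,i=cam('w2')
S={'nr':(151.3,94.7),'nl':(269.2,48),'fl':(328,193.3),'fr':(235.8,254)}
H={'nr':(.062,-.08),'nl':(-.062,-.08),'fl':(-.062,.08),'fr':(.062,.08)}
f=lambda L:np.concatenate([proj(head2w((*H[k],.0575),L),K,T)-p for k,p in S.items()])
r=least_squares(f,[.56,-.07,-1.52]);L=r.x;print(L,r.fun.round(1))
for k in H:
    P=head2w((*H[k],.0584),L);print(k,P.round(4))
# wing directions: ends px -> intersect with plane head z=.0584
n=np.array([-s30*np.cos(L[2]),-s30*np.sin(L[2]),c30])
def onpl(px,z=.0575):
    P0=head2w((0,0,z),L);d=T[:3,:3]@np.linalg.inv(K)@np.array([px[0],px[1],1.]);o=T[:3,3];return o+d*(n@(P0-o))/(n@d)
ex=head2w((1,0,0),L)-head2w((0,0,0),L);ey=head2w((0,1,0),L)-head2w((0,0,0),L)
off={'nr':(118,75,0,0),'nl':(235,28,390,0),'fr':(215,225,0,300),'fl':(295,170,390,300)}
E={'nr':((52,95),(338,130)),'nl':((505,178),(668,72)),'fr':((128,478),(228,450)),'fl':((512,385),(662,488))}
for k,(a,b) in E.items():
    o=off[k];a,b=[onpl((o[0]+(q[0]-o[2])/6,o[1]+(q[1]-o[3])/6)) for q in(a,b)]
    d=b-a;print(k,'len',np.linalg.norm(d).round(4),'headang',np.degrees(np.arctan2(d@ey,d@ex)).round(1),'mid',((a+b)/2).round(4),'jawdir',np.degrees(np.arctan2(d[1],d[0])).round(1)+90)
E
```

```text
[ 0.55975541 -0.07679933 -1.53348645] [-0.9 -1.6 -0.2 -1.3  2.   0.1 -0.6  3.6]
nr [ 0.4807 -0.1043  0.2096]
nl [0.4767 0.0031 0.1476]
fl [0.6366 0.009  0.1476]
fr [ 0.6406 -0.0983  0.2096]
nr len 0.0373 headang 152.0 mid [ 0.4815 -0.1044  0.2086] jawdir 150.6
nl len 0.037 headang -170.9 mid [0.4781 0.001  0.1478] jawdir 192.7
fr len 0.0173 headang 161.4 mid [ 0.6412 -0.0897  0.2036] jawdir 160.9
fl len 0.0384 headang 123.1 mid [0.635  0.0068 0.1478] jawdir 121.6
```

```bash
python3 - <<'E'
from h import *
go([.4776,-.0015,.175],12.5)
E
```

```text
t 1.83 p [ 0.5867 -0.0541  0.3091] jaw 67.7 q6 -1.37 F [ 0.2  0.9 -0.9] w 0.033 | shift [ 0.1352  0.0074 -0.1198] roll 0.963
```

Request:
{"name": "send_rows", "arguments": {"increments": [[-0.5,0.01,0.002,-0.03,0.12],[-0.5,0.03,0.004,-0.06,0.24],[-0.5,0.05,0.006,-0.09,0.36],[-0.5,0.07,0.007,-0.12,0.48],[-0.5,0.08,0.007,-0.12,0.6]]}}

```text
time: 2.25
tool_pos: [0.4692, 0.002, 0.2316]
ee_rot: [-2.415, 1.563, 2.878]
wrist_force: [0.1, -0.5, -1.2]
width: 0.0237
```

```bash
python3 - <<'E'
from h import *
go([.4776,-.0015,.175],12.5)
E
```

```text
t 2.25 p [0.4692 0.002  0.2316] jaw 33.2 q6 -0.7 F [ 0.1 -0.5 -1.2] w 0.0237 | shift [0.0565 0.0054 0.0079] roll 0.362
```

Request:
{"name": "send_rows", "arguments": {"increments": [[-0.5,0.03,0.0,0.0,0.12],[-0.5,0.05,0.0,0.0,0.24],[-0.5,0.05,0.0,0.0,0.36],[-0.5,0.05,0.0,0.0,0.36]]}}

```text
time: 2.58
tool_pos: [0.4741, 0.0, 0.1837]
ee_rot: [-2.003, 1.568, 2.932]
wrist_force: [-0.4, -0.1, -0.2]
width: 0.0237
```

```bash
python3 - <<'E'
from h import *
s=snap('wrist','w3');go([.4776,-.0015,.175],12.5)
i=s['image'][:,:,::-1];cv2.imwrite('pics/c5.png',cv2.resize(i[170:384,150:370],None,fx=2.7,fy=2.7,interpolation=cv2.INTER_CUBIC))
E
```

```text
t 2.63 p [ 4.751e-01 -2.000e-04  1.850e-01] jaw 13.0 q6 -0.35 F [-0.3 -0.5 -0. ] w 0.0235 | shift [0.01   0.0021 0.0018] roll 0.008
```

View pics/c5.png

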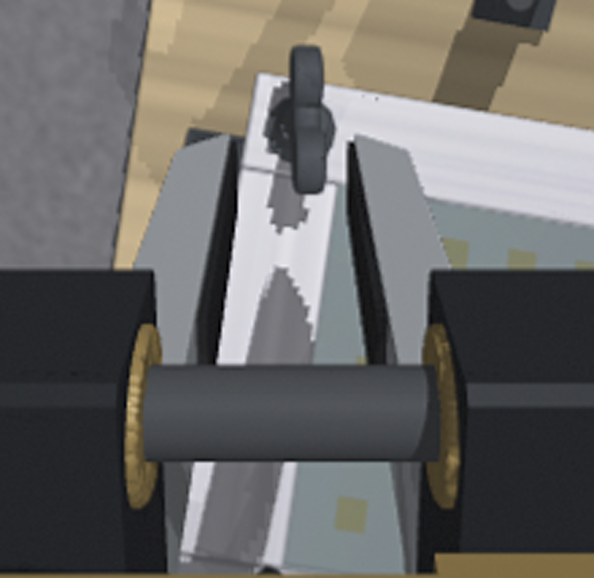

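```bash
cat >> h.py <<'E'
def wp(px,z,tag): 
    K,T,_=cam(tag); return plane(px,K,T,z)
E
python3 - <<'E'
from h import *
K,T,i=cam('w3')
for q in((307,122),(306,50),(310,188)):
    p=plane((150+q[0]/2.7,170+q[1]/2.7),K,T,.1474);print(p.round(4))
p,R=tool();print((T[:3,3]-p)@R)
E
```

```text
[4.788e-01 4.000e-04 1.474e-01]
[0.4743 0.0188 0.1474]
[ 0.4837 -0.0172  0.1474]
[-0.17871355  0.00044602 -0.07555087]
```

```bash
python3 - <<'E'
from h import *
go([.4789,-.0033,.1346],14)
E
```

```text
t 2.63 p [ 4.751e-01 -2.000e-04  1.850e-01] jaw 13.0 q6 -0.35 F [-0.3 -0.5 -0. ] w 0.0235 | shift [0.0504 0.003  0.0039] roll -0.018
```

Request:
{"name": "send_rows", "arguments": {"increments": [[-0.5,0.02,0.003,0.004,-0.018],[-0.5,0.035,0.003,0.004,-0.018],[-0.5,0.05,0.003,0.004,-0.018],[-0.5,0.05,0.003,0.004,-0.018]]}}

```text
time: 2.97
tool_pos: [0.4784, -0.0037, 0.133]
ee_rot: [-1.979, 1.567, 2.977]
wrist_force: [0.1, 1.0, -0.5]
width: 0.0231
```

```bash
python3 - <<'E'
from h import *
s=snap('wrist','w4');go([.4789,-.0033,.1346],14)
i=s['image'][:,:,::-1];cv2.imwrite('pics/c6.png',cv2.resize(i[170:384,150:370],None,fx=2.7,fy=2.7,interpolation=cv2.INTER_CUBIC))
E
```

```text
t 3.02 p [ 0.4792 -0.0038  0.1346] jaw 13.9 q6 -0.37 F [-0.1  0.4  0.3] w 0.0239 | shift [-0.     -0.0002 -0.0005] roll -0.001
```

View pics/c6.png

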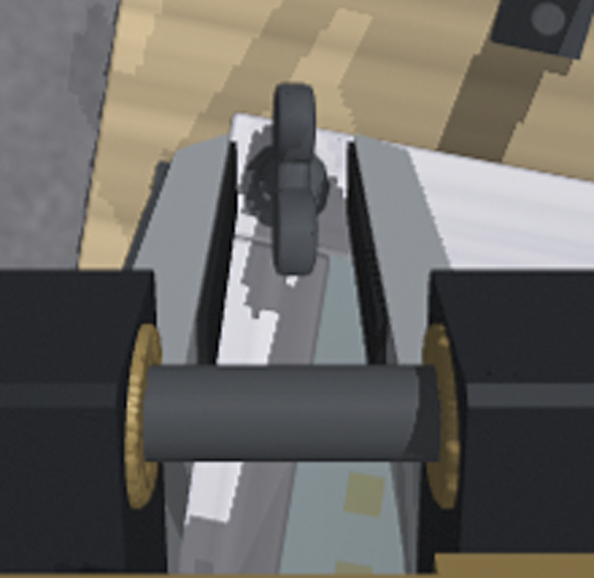

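Request:
{"name": "send_rows", "arguments": {"increments": [[-1,0,0,0,0],[-1,0,0,0,0],[-1,0,0,0,0],[-1,0,0,0,0]]}}

```text
time: 3.35
tool_pos: [0.4791, -0.0046, 0.1365]
ee_rot: [-1.136, 1.569, -2.465]
wrist_force: [-5.1, -0.8, 4.8]
width: 0.0086
```

```bash
python3 - <<'E'
from h import *
o=robot.get_obs();print(o['wrist_torque']);go([.4789,-.0033,.1346],14)
E
```

```text
[-0.3509904   1.37027978 -0.05606697]
t 3.35 p [ 0.4791 -0.0046  0.1365] jaw 13.8 q6 -0.37 F [-5.1 -0.8  4.8] w 0.0086 | shift [ 0.0019  0.0001 -0.0013] roll -0.003
```

Request:
{"name": "send_rows", "arguments": {"increments": [[-1,0,0,0,0.1],[-1,0,0,0,0.21],[-1,0,0,0,0.32],[-1,0,0,0,0.43],[-1,0,0,0,0.54]]}}

```text
time: 3.77
tool_pos: [0.4776, -0.0053, 0.1354]
ee_rot: [-0.779, 1.565, -2.653]
wrist_force: [-8.4, -2.2, 2.4]
width: 0.0092
```

```bash
python3 - <<'E'
from h import *
o=robot.get_obs();print(o['wrist_torque']);go([.4789,-.0033,.1346],-28.4)
E
```

```text
[-0.77440431  1.46140436  0.39604838]
t 3.77 p [ 0.4776 -0.0053  0.1354] jaw -17.4 q6 0.18 F [-8.4 -2.2  2.4] w 0.0092 | shift [ 0.0008  0.0006 -0.0023] roll 0.192
```

Request:
{"name": "send_rows", "arguments": {"increments": [[-1,0,0,0,0.1],[-1,0,0,0,0.2],[-1,0,0,0,0.2],[-0.5,0,0,0,0.2],[-0.5,0,0,0,0.2]]}}

```text
time: 4.18
tool_pos: [0.4802, -0.0041, 0.1354]
ee_rot: [2.12, 1.57, 0.051]
wrist_force: [0.2, 0.0, -0.2]
width: 0.0202
```

```bash
python3 - <<'E'
from h import *
s=snap('wrist','w5');go([.4789,-.0033,.1346],-28.4)
i=s['image'][:,:,::-1];cv2.imwrite('pics/c7.png',cv2.resize(i[170:384,150:370],None,fx=2.7,fy=2.7,interpolation=cv2.INTER_CUBIC))
E
```

```text
t 4.23 p [ 0.4809 -0.0041  0.1356] jaw -28.6 q6 0.37 F [-0.7  0.1 -0.1] w 0.0225 | shift [ 0.001  -0.0021  0.0003] roll -0.003
```

View pics/c7.png

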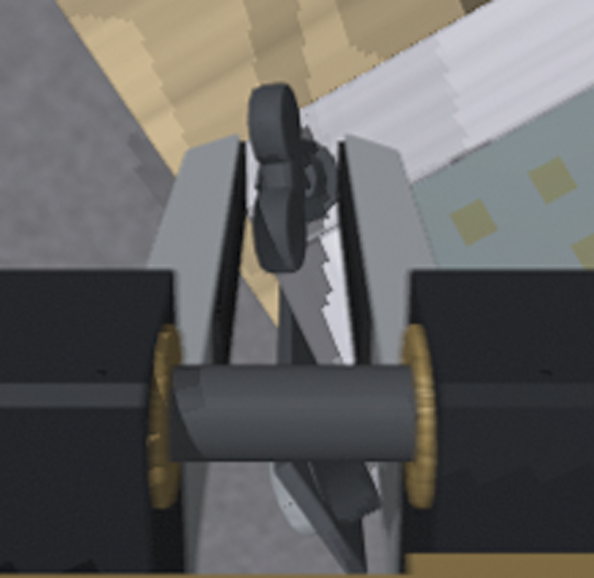

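```bash
cat >> h.py <<'E'
L0=np.array([0.5610,-0.0775,-1.5300])
def wing(tag,a,b,z=.0578,L=L0,sc=2.7,off=(150,170)):
    K,T,_=cam(tag);n=head2w((0,0,1),L)-head2w((0,0,0),L)
    ex=head2w((1,0,0),L)-head2w((0,0,0),L);ey=head2w((0,1,0),L)-head2w((0,0,0),L);P0=head2w((0,0,z),L);r=[]
    for q in(a,b):
        d=T[:3,:3]@np.linalg.inv(K)@np.array([off[0]+q[0]/sc,off[1]+q[1]/sc,1.]);o=T[:3,3];r.append(o+d*(n@(P0-o))/(n@d))
    d=r[1]-r[0];th=(np.degrees(np.arctan2(d@ey,d@ex))+90)%180-90
    print('theta',th.round(1),'len',np.linalg.norm(d).round(4),'mid',((r[0]+r[1])/2).round(4))
def wcrop(tag,out):
    s=snap('wrist',tag);i=s['image'][:,:,::-1];cv2.imwrite(f'pics/{out}.png',cv2.resize(i[170:384,150:370],None,fx=2.7,fy=2.7,interpolation=cv2.INTER_CUBIC))
E
python3 - <<'E'
from h import *
wing('w3',(306,50),(310,188)); wing('w4',(293,88),(292,268)); wing('w5',(270,90),(276,264))
for k,x,y in(('nl',-62,-80),('fr',62,80),('nr',62,-80),('fl',-62,80)):print(k,head2w((x/1e3,y/1e3,.0578),L0).round(4))
go([.64,-.0983-.003,.26],162-180)
E
```

```text
theta 10.5 len 0.0358 mid [0.4788 0.0015 0.1472]
theta 9.9 len 0.0358 mid [0.4781 0.0019 0.147 ]
theta -25.1 len 0.035 mid [0.4798 0.0018 0.1471]
nl [0.4777 0.0018 0.1471]
fr [ 0.6419 -0.099   0.2091]
nr [ 0.4821 -0.1055  0.2091]
fl [0.6376 0.0083 0.1471]
t 4.23 p [ 0.4809 -0.0041  0.1356] jaw -28.6 q6 0.37 F [-0.7  0.1 -0.1] w 0.0225 | shift [-0.124   0.1865  0.0091] roll -0.185
```

Request:
{"name": "send_rows", "arguments": {"increments": [[-0.5,-0.04,0,0,0],[-0.5,-0.08,0,0,0],[-0.5,-0.12,0.02,0,-0.06],[-0.5,-0.13,0.055,0.003,-0.12],[-0.5,-0.13,0.095,0.006,-0.185]]}}

```text
time: 4.65
tool_pos: [0.564, -0.0549, 0.2731]
ee_rot: [1.738, 1.555, -0.142]
wrist_force: [0.7, 0.3, 0.7]
width: 0.0235
```

```bash
python3 - <<'E'
from h import *
go([.6415,-.1020,.26],-18)
E
```

```text
t 4.65 p [ 0.564  -0.0549  0.2731] jaw -17.7 q6 0.11 F [0.7 0.3 0.7] w 0.0235 | shift [0.0144 0.0879 0.0214] roll 0.006
```

Request:
{"name": "send_rows", "arguments": {"increments": [[-0.5,0,0.04,0.01,0],[-0.5,0.005,0.083,0.018,0],[-0.5,0.01,0.083,0.018,0],[-0.5,0.01,0.083,0.018,0]]}}

```text
time: 4.98
tool_pos: [0.6353, -0.0987, 0.2501]
ee_rot: [-1.567, 1.565, 2.83]
wrist_force: [-0.7, 0.5, -1.6]
width: 0.0235
```

```bash
python3 - <<'E'
from h import *
wcrop('w6','c8');go([.6415,-.1020,.26],-18)
E
```

```text
t 5.03 p [ 0.6343 -0.0978  0.2526] jaw -18.0 q6 0.07 F [-0.5 -0.   0.6] w 0.0238 | shift [-0.0074  0.0081  0.0018] roll -0.0
```

View pics/c8.png

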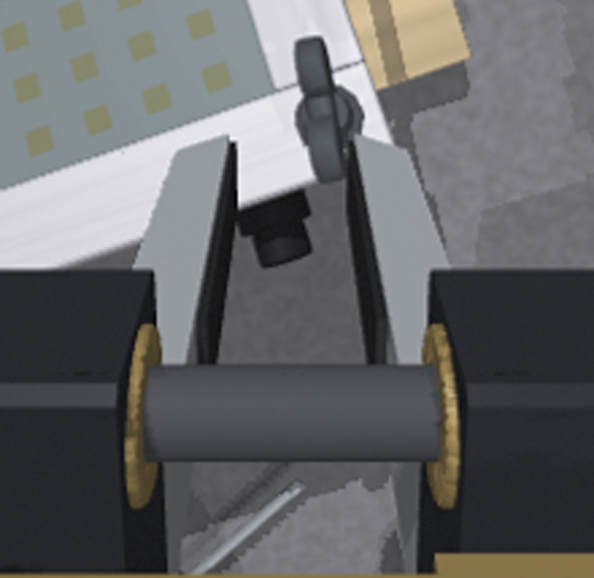

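```bash
python3 - <<'E'
from h import *
wing('w6',(312,40),(330,176))
E
```

```text
theta -10.6 len 0.0362 mid [ 0.6435 -0.0992  0.2092]
```

```bash
python3 - <<'E'
from h import *
go([.643,-.1028,.196],-9.9)
E
```

```text
t 5.03 p [ 0.6343 -0.0978  0.2526] jaw -18.0 q6 0.07 F [-0.5 -0.   0.6] w 0.0238 | shift [0.0566 0.01   0.0021] roll -0.142
```

Request:
{"name": "send_rows", "arguments": {"increments": [[-0.5,0.0,0.01,0.002,-0.08],[-0.5,0.025,0.01,0.002,-0.142],[-0.5,0.045,0.01,0.002,-0.142],[-0.5,0.056,0.01,0.002,-0.142],[-0.5,0.056,0.01,0.002,-0.142]]}}

```text
time: 5.45
tool_pos: [0.641, -0.1013, 0.1974]
ee_rot: [-1.756, 1.568, 2.786]
wrist_force: [0.2, 0.1, -0.3]
width: 0.0235
```

```bash
python3 - <<'E'
from h import *
wcrop('w7','c9');go([.643,-.1028,.196],-9.9)
E
```

```text
t 5.5 p [ 0.6418 -0.1016  0.1991] jaw -9.8 q6 -0.07 F [ 0.  -0.5  0.1] w 0.0233 | shift [0.0031 0.0014 0.0009] roll 0.001
```

View pics/c9.png

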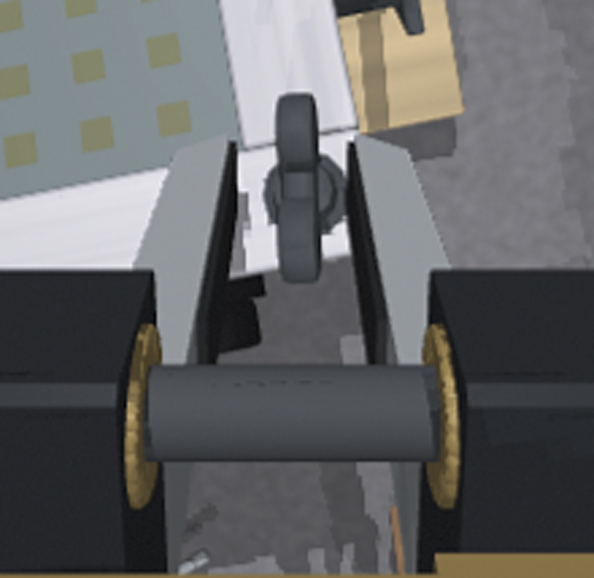

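Request:
{"name": "send_rows", "arguments": {"increments": [[-0.5,0.003,0.0015,0.001,0],[-1,0.003,0.0015,0.001,0],[-1,0.003,0.0015,0.001,0],[-1,0.003,0.0015,0.001,0],[-1,0.003,0.0015,0.001,0]]}}

```text
time: 5.92
tool_pos: [0.6423, -0.1034, 0.1975]
ee_rot: [-1.587, 1.567, 2.954]
wrist_force: [-7.0, 1.4, 4.2]
width: 0.0079
```

Request:
{"name": "send_rows", "arguments": {"increments": [[-1,0,0,0,0.1],[-1,0,0,0,0.21],[-1,0,0,0,0.32],[-1,0,0,0,0.43],[-1,0,0,0,0.54]]}}

```text
time: 6.33
tool_pos: [0.6421, -0.1028, 0.1971]
ee_rot: [-1.235, 1.566, 2.762]
wrist_force: [-7.2, 2.6, 2.5]
width: 0.0105
```

Request:
{"name": "send_rows", "arguments": {"increments": [[-1,0,0,0,0.1],[-1,0,0,0,0.18],[-1,0,0,0,0.18],[-0.5,0,0,0,0.18],[-0.5,0,0,0,0.18]]}}

```text
time: 6.75
tool_pos: [0.6445, -0.1037, 0.1969]
ee_rot: [2.333, 1.569, -0.129]
wrist_force: [0.8, -0.3, 0.1]
width: 0.0212
```

```bash
python3 - <<'E'
from h import *
wcrop('w8','c10');go([.643,-.1028,.196],-49)
E
```

```text
t 6.8 p [ 0.6448 -0.104   0.1967] jaw -51.1 q6 0.65 F [0.2 0.5 0.3] w 0.023 | shift [ 0.0007 -0.002   0.0006] roll -0.037
```

View pics/c10.png

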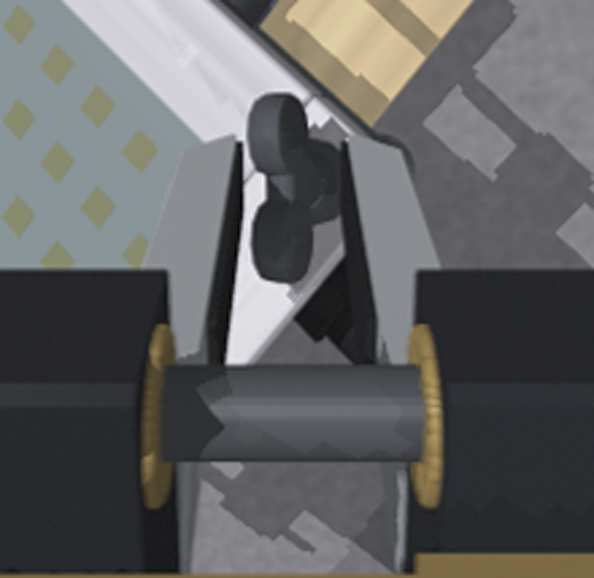

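```bash
python3 - <<'E'
from h import *
wing('w7',(297,98),(299,278));wing('w8',(268,98),(276,276))
go([.485,-.11,.26],-25)
E
```

```text
theta -9.9 len 0.0363 mid [ 0.6434 -0.0991  0.2091]
theta -46.4 len 0.0357 mid [ 0.6445 -0.099   0.2091]
t 6.8 p [ 0.6448 -0.104   0.1967] jaw -51.1 q6 0.65 F [0.2 0.5 0.3] w 0.023 | shift [-0.0636 -0.0955  0.1281] roll -0.456
```

Request:
{"name": "send_rows", "arguments": {"increments": [[-0.5,-0.04,0,0,0],[-0.5,-0.06,-0.01,0.02,-0.1],[-0.5,-0.06,-0.035,0.05,-0.2],[-0.5,-0.06,-0.06,0.08,-0.3],[-0.5,-0.06,-0.085,0.11,-0.38]]}}

```text
time: 7.22
tool_pos: [0.5045, -0.1071, 0.2565]
ee_rot: [1.666, 1.568, -0.412]
wrist_force: [-1.1, -0.1, -0.4]
width: 0.0237
```

Request:
{"name": "send_rows", "arguments": {"increments": [[-0.5,0,0,0,0],[-0.5,0,0,0,0]]}}

```text
time: 7.38
tool_pos: [0.5041, -0.1069, 0.2566]
ee_rot: [1.776, 1.568, -0.308]
wrist_force: [0.3, -0.5, -0.3]
width: 0.0234
```

```bash
python3 - <<'E'
from h import *
wcrop('w9','c11');go([.4822,-.109,.25],-29)
E
```

```text
t 7.43 p [ 0.5055 -0.1071  0.2567] jaw -29.4 q6 0.19 F [ 0.1 -0.6  1.1] w 0.0236 | shift [ 0.0067 -0.0193  0.0131] roll -0.007
```

View pics/c11.png

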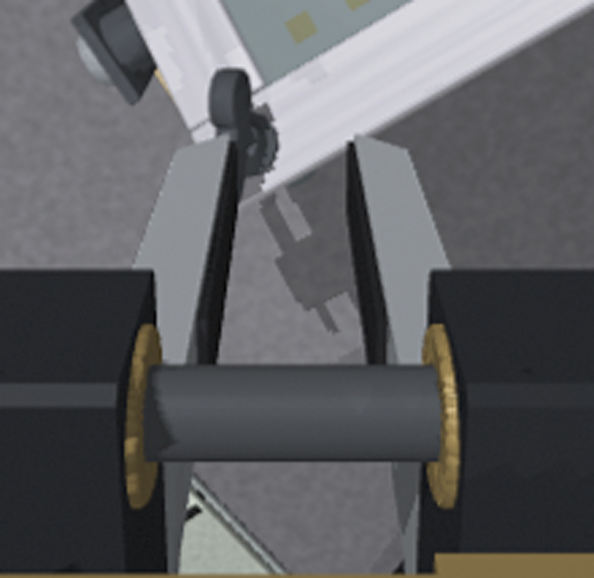

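Request:
{"name": "send_rows", "arguments": {"increments": [[-0.5,0.005,-0.019,0.01,0],[-0.5,0.01,-0.019,0.01,0],[-0.5,0.01,-0.019,0.01,0]]}}

```text
time: 7.68
tool_pos: [0.4847, -0.1063, 0.2451]
ee_rot: [-2.632, 1.571, 1.568]
wrist_force: [-0.3, 0.2, 0.0]
width: 0.0236
```

```bash
python3 - <<'E'
from h import *
wcrop('w10','c12');go([.4822,-.109,.196],-29)
E
```

```text
t 7.73 p [ 0.485  -0.1063  0.2454] jaw -29.3 q6 0.18 F [-0.3  0.1 -0.2] w 0.0236 | shift [ 0.0494 -0.0012  0.0037] roll -0.006
```

View pics/c12.png

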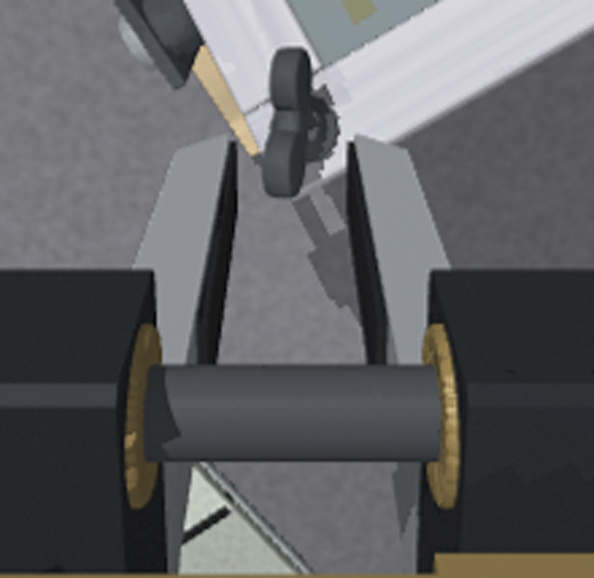

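```bash
python3 - <<'E'
from h import *
wing('w10',(290,50),(278,192))
go([.4828,-.1092,.196],-33)
E
```

```text
theta -33.0 len 0.0364 mid [ 0.4836 -0.1055  0.2091]
t 7.73 p [ 0.485  -0.1063  0.2454] jaw -29.3 q6 0.18 F [-0.3  0.1 -0.2] w 0.0236 | shift [ 0.0494 -0.0006  0.0036] roll 0.064
```

Request:
{"name": "send_rows", "arguments": {"increments": [[-0.5,0.03,0,0.004,0.064],[-0.5,0.049,0,0.004,0.064],[-0.5,0.049,0,0.004,0.064],[-0.5,0.049,0,0.004,0.064]]}}

```text
time: 8.07
tool_pos: [0.4824, -0.1096, 0.1962]
ee_rot: [-1.487, 1.569, 2.65]
wrist_force: [0.3, -0.1, 0.9]
width: 0.0234
```

```bash
python3 - <<'E'
from h import *
wcrop('w11','c13');go([.4835,-.1092,.196],-33)
E
```

```text
t 8.12 p [ 0.4829 -0.1097  0.1974] jaw -33.0 q6 0.24 F [-0.4  0.7  0.7] w 0.0234 | shift [ 0.0014  0.0002 -0.0008] roll 0.0
```

View pics/c13.png

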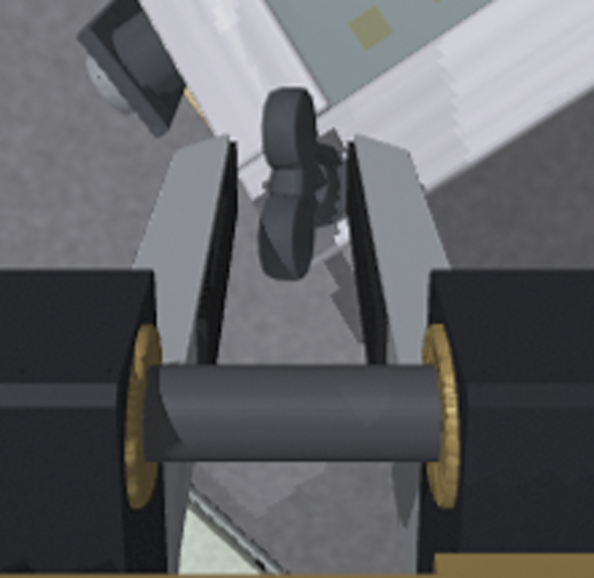

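Request:
{"name": "send_rows", "arguments": {"increments": [[-1,0.001,0,0,0],[-1,0.001,0,0,0],[-1,0.001,0,0,0],[-1,0.001,0,0,0]]}}

```text
time: 8.45
tool_pos: [0.4818, -0.1091, 0.1973]
ee_rot: [2.626, 1.57, 0.479]
wrist_force: [-4.1, 2.9, 3.4]
width: 0.0101
```

```bash
python3 - <<'E'
from h import *
wcrop('w12','c14');go([.4835,-.1092,.196],-71.5)
E
```

```text
t 8.5 p [ 0.4818 -0.1092  0.1973] jaw -33.0 q6 0.24 F [-4.7  3.2  6.1] w 0.0097 | shift [ 0.0013  0.0014 -0.0009] roll 0.673
```

View pics/c14.png

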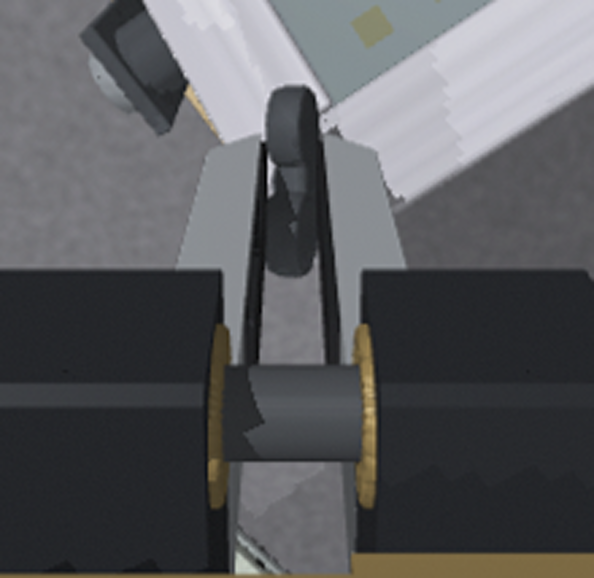

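Request:
{"name": "send_rows", "arguments": {"increments": [[-1,0,0,0,0.1],[-1,0,0,0,0.21],[-1,0,0,0,0.32],[-1,0,0,0,0.43],[-1,0,0,0,0.54]]}}

```text
time: 8.92
tool_pos: [0.4824, -0.1086, 0.1969]
ee_rot: [-3.086, 1.568, 0.506]
wrist_force: [-1.9, 4.3, 3.4]
width: 0.0123
```

Request:
{"name": "send_rows", "arguments": {"increments": [[-1,0,0,0,0.08],[-1,0,0,0,0.13],[-1,0,0,0,0.13],[-0.5,0,0,0,0.13],[-0.5,0,0,0,0.13]]}}

```text
time: 9.33
tool_pos: [0.4824, -0.1099, 0.1964]
ee_rot: [2.325, 1.568, -0.491]
wrist_force: [-0.5, -1.0, 0.2]
width: 0.0216
```

```bash
python3 - <<'E'
from h import *
wcrop('w13','c15');go([.4835,-.1092,.196],-71.5)
E
```

```text
t 9.38 p [ 0.4822 -0.1104  0.1958] jaw -71.4 q6 0.91 F [-0.5 -0.4 -0.6] w 0.0227 | shift [-0.0002 -0.0007 -0.0016] roll 0.002
```

View pics/c15.png

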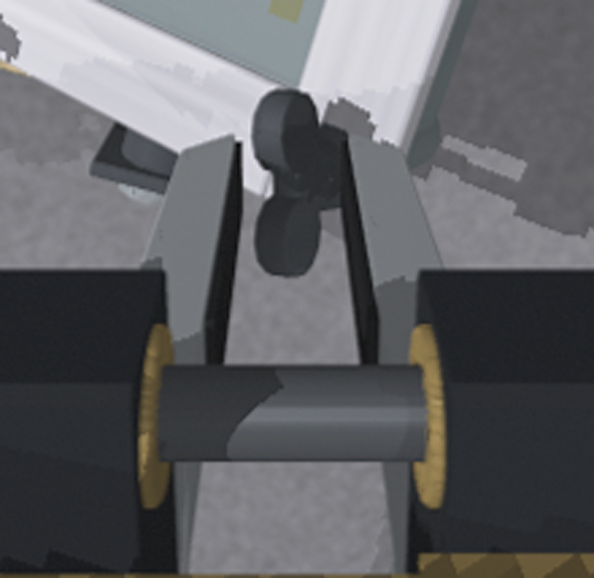

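```bash
python3 - <<'E'
from h import *
wing('w11',(280,93),(280,272));wing('w13',(275,95),(276,272))
go([.638,.0045,.26],-60)
E
```

```text
theta -31.3 len 0.0357 mid [ 0.4832 -0.105   0.2088]
theta -71.0 len 0.0363 mid [ 0.4849 -0.1058  0.2093]
t 9.38 p [ 0.4822 -0.1104  0.1958] jaw -71.4 q6 0.91 F [-0.5 -0.4 -0.6] w 0.0227 | shift [-0.0642 -0.0589 -0.1844] roll -0.198
```

Request:
{"name": "send_rows", "arguments": {"increments": [[-0.5,-0.04,0,0,0.0],[-0.5,-0.065,0,-0.02,0.0],[-0.5,-0.065,-0.015,-0.055,-0.06],[-0.5,-0.065,-0.03,-0.09,-0.12],[-0.5,-0.065,-0.04,-0.125,-0.2]]}}

```text
time: 9.8
tool_pos: [0.589, -0.0317, 0.2613]
ee_rot: [2.006, 1.568, -0.609]
wrist_force: [0.0, -0.8, -0.5]
width: 0.0233
```

```bash
python3 - <<'E'
from h import *
go([.638,.0045,.22],-58)
E
```

```text
t 9.8 p [ 0.589  -0.0317  0.2613] jaw -59.8 q6 0.89 F [ 0.  -0.8 -0.5] w 0.0233 | shift [ 0.0413 -0.0067 -0.0605] roll -0.031
```

Request:
{"name": "send_rows", "arguments": {"increments": [[-0.5,0.0,-0.003,-0.03,-0.03],[-0.5,0.03,-0.006,-0.06,-0.03],[-0.5,0.065,-0.006,-0.06,-0.03],[-0.5,0.065,-0.006,-0.06,-0.03],[-0.5,0.065,-0.006,-0.06,-0.03]]}}

```text
time: 10.22
tool_pos: [0.6345, 0.0029, 0.1913]
ee_rot: [-0.508, 1.562, -3.095]
wrist_force: [0.4, 0.1, 0.9]
width: 0.0237
```

```bash
python3 - <<'E'
from h import *
wcrop('w14','c16');go([.638,.0045,.1341],-58)
E
```

```text
t 10.27 p [0.6362 0.0026 0.1955] jaw -58.2 q6 0.93 F [ 0.4 -0.3  0.5] w 0.0238 | shift [ 0.0614 -0.0007 -0.0027] roll -0.004
```

View pics/c16.png

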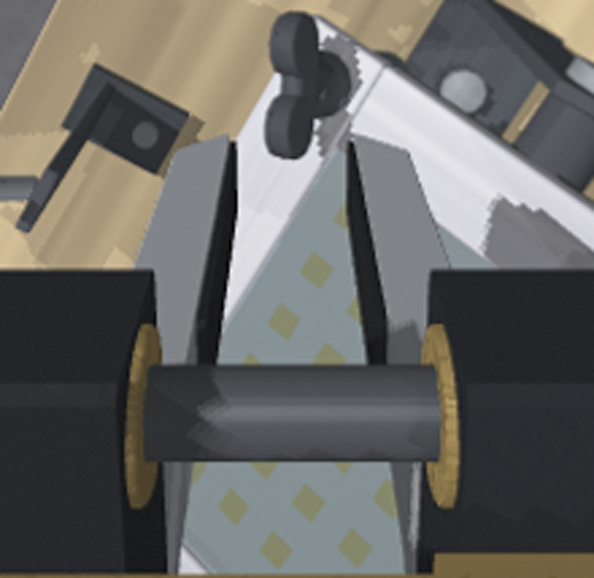

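```bash
python3 - <<'E'
from h import *
wing('w14',(289,17),(283,154))
go([.6382,.0042,.1341],-59.5)
E
```

```text
theta -59.6 len 0.0359 mid [0.6395 0.0076 0.1475]
t 10.27 p [0.6362 0.0026 0.1955] jaw -58.2 q6 0.93 F [ 0.4 -0.3  0.5] w 0.0238 | shift [ 0.0614 -0.0003 -0.0027] roll 0.022
```

Request:
{"name": "send_rows", "arguments": {"increments": [[-0.5,0.03,0,-0.003,0.025],[-0.5,0.061,0,-0.003,0.025],[-0.5,0.061,0,-0.003,0.025],[-0.5,0.061,0,-0.003,0.025]]}}

```text
time: 10.6
tool_pos: [0.6392, 0.004, 0.1366]
ee_rot: [2.264, 1.569, -0.349]
wrist_force: [-0.6, -0.2, 0.9]
width: 0.0232
```

```bash
python3 - <<'E'
from h import *
wcrop('w15','c17');go([.639,.004,.1341],-60)
E
```

```text
t 10.65 p [0.6403 0.0041 0.1384] jaw -59.7 q6 0.96 F [ 0.7 -0.3 -0. ] w 0.0237 | shift [ 0.0043 -0.0006  0.0012] roll 0.005
```

View pics/c17.png

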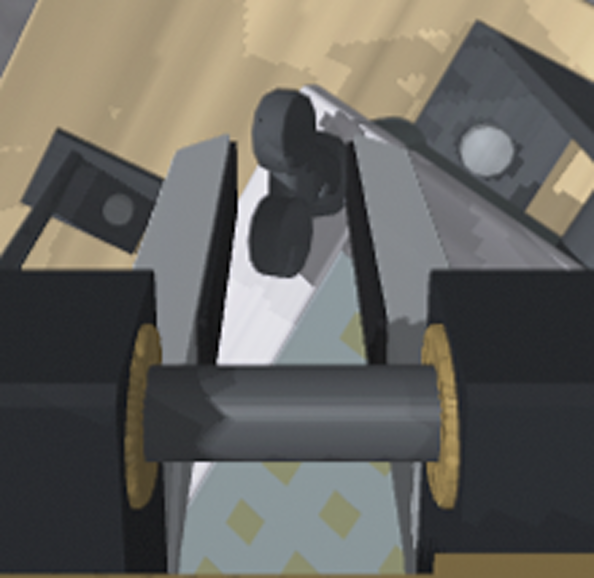

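Request:
{"name": "send_rows", "arguments": {"increments": [[-0.5,0.004,-0.001,0.001,0],[-1,0.004,-0.001,0.001,0],[-1,0.004,-0.001,0.001,0],[-1,0.004,-0.001,0.001,0],[-1,0.004,-0.001,0.001,0]]}}

```text
time: 11.07
tool_pos: [0.6391, 0.0046, 0.1335]
ee_rot: [2.302, 1.566, -0.31]
wrist_force: [1.0, -2.1, 5.6]
width: 0.0152
```

Request:
{"name": "send_rows", "arguments": {"increments": [[-1,0,0,0,0.1],[-1,0,0,0,0.21],[-1,0,0,0,0.32],[-1,0,0,0,0.43],[-1,0,0,0,0.54]]}}

```text
time: 11.48
tool_pos: [0.6388, 0.0046, 0.1335]
ee_rot: [2.791, 1.566, -0.366]
wrist_force: [0.3, -2.0, 8.0]
width: 0.0145
```

Request:
{"name": "send_rows", "arguments": {"increments": [[-1,0,0,0,0.08],[-1,0,0,0,0.11],[-1,0,0,0,0.11],[-0.5,0,0,0,0.11],[-0.5,0,0,0,0.11]]}}

```text
time: 11.9
tool_pos: [0.6393, 0.0087, 0.1345]
ee_rot: [-2.217, 1.562, 0.806]
wrist_force: [0.7, 8.2, 8.6]
width: 0.0221
```

```bash
python3 - <<'E'
from h import *
wcrop('w16','c18');go([.639,.004,.1341],-60)
E
```

```text
t 11.95 p [0.6394 0.0092 0.1345] jaw -96.8 q6 1.61 F [0.7 7.9 7.9] w 0.0232 | shift [ 0.0003  0.0052 -0.0002] roll -0.642
```

View pics/c18.png

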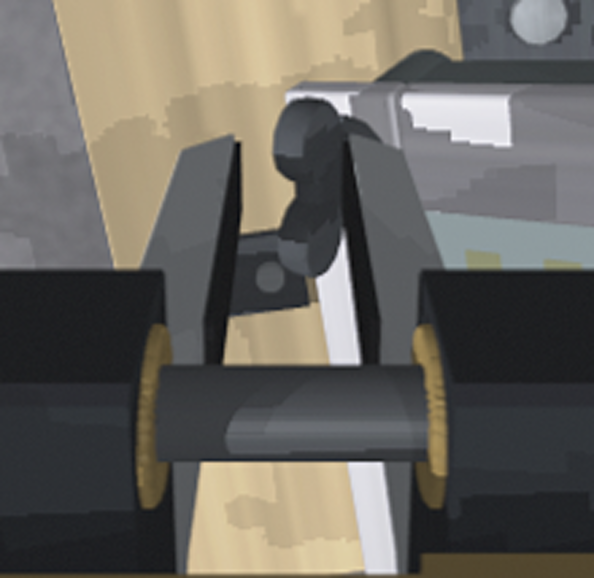

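```bash
python3 - <<'E'
from h import *
wing('w15',(275,95),(272,272));wing('w16',(297,104),(303,270))
E
```

```text
theta -59.5 len 0.0362 mid [0.6398 0.0084 0.1471]
theta 81.9 len 0.0371 mid [0.6417 0.0067 0.1481]
```

Request:
{"name": "send_rows", "arguments": {"increments": [[-0.5,-0.03,0,0,0.0],[-0.5,-0.07,0,0,0.0],[-0.5,-0.11,0,0,-0.12],[-0.5,-0.13,0.0,0,-0.24],[-0.5,-0.13,0.0,0,-0.36]]}}

```text
time: 12.37
tool_pos: [0.6396, 0.0058, 0.2688]
ee_rot: [2.896, 1.559, 0.001]
wrist_force: [0.2, -0.0, -0.0]
width: 0.0233
```

```bash
python3 - <<'E'
from h import *
go([.4785,-.0025,.20],-27)
E
```

```text
t 12.37 p [0.6396 0.0058 0.2688] jaw -75.9 q6 1.24 F [ 0.2 -0.  -0. ] w 0.0233 | shift [ 0.0668 -0.0315  0.1591] roll -0.853
```

Request:
{"name": "send_rows", "arguments": {"increments": [[-0.5,0,-0.008,0.04,-0.12],[-0.5,0,-0.016,0.08,-0.24],[-0.5,0,-0.024,0.12,-0.36],[-0.5,0.02,-0.03,0.158,-0.48],[-0.5,0.05,-0.03,0.158,-0.6]]}}

```text
time: 12.78
tool_pos: [0.4743, -0.0028, 0.2152]
ee_rot: [2.231, 1.563, -0.065]
wrist_force: [-0.2, 0.7, 0.1]
width: 0.0237
```

Request:
{"name": "send_rows", "arguments": {"increments": [[-0.5,0,0,0,-0.12],[-0.5,0,0,0,-0.24],[-0.5,0.0,0,0,-0.24],[-0.5,0.0,0,0,-0.24]]}}

```text
time: 13.12
tool_pos: [0.4769, -0.0027, 0.2109]
ee_rot: [-2.525, 1.57, 1.694]
wrist_force: [0.7, -1.1, -0.3]
width: 0.0238
```

```bash
python3 - <<'E'
from h import *
wcrop('w17','c19');go([.4785,-.0025,.1341],-27)
E
```

```text
t 13.17 p [ 0.4771 -0.0028  0.2111] jaw -28.3 q6 0.37 F [ 0.1  0.3 -0.4] w 0.0237 | shift [ 0.077   0.001  -0.0009] roll -0.022
```

View pics/c19.png

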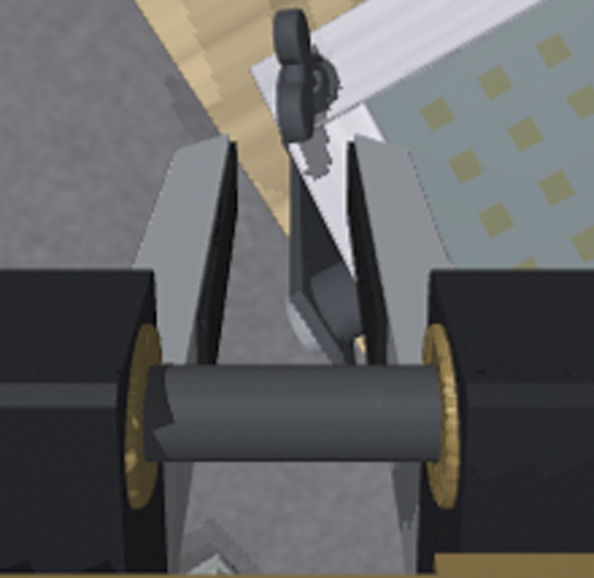

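View pics/w17.png

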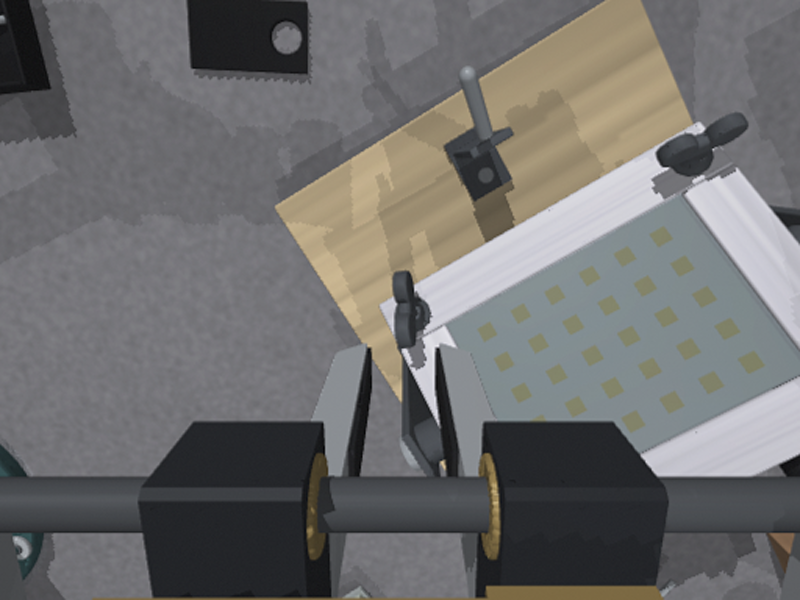

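```bash
python3 - <<'E'
from h import *
wing('w17',(289,13),(294,138),z=.0568)
wing('w17',(660,150),(742,120),z=.0568,sc=1.5625,off=(0,0))
go([.479,-.0025,.1335],-25.5)
E
```

```text
theta -24.8 len 0.0362 mid [0.4792 0.0005 0.1467]
theta 79.1 len 0.0359 mid [0.6364 0.0087 0.1456]
t 13.17 p [ 0.4771 -0.0028  0.2111] jaw -28.3 q6 0.37 F [ 0.1  0.3 -0.4] w 0.0237 | shift [ 0.0776  0.0015 -0.0011] roll -0.049
```

Request:
{"name": "send_rows", "arguments": {"increments": [[-0.5,0.035,0.0015,-0.001,-0.045],[-0.5,0.07,0.0015,-0.001,-0.045],[-0.5,0.077,0.0015,-0.001,-0.045],[-0.5,0.077,0.0015,-0.001,-0.045],[-0.5,0.077,0.0015,-0.001,-0.045]]}}

```text
time: 13.58
tool_pos: [0.4794, -0.0028, 0.1349]
ee_rot: [2.165, 1.57, 0.148]
wrist_force: [0.3, 0.5, -0.5]
width: 0.0234
```

```bash
python3 - <<'E'
from h import *
wcrop('w18','c20');go([.479,-.0033,.1335],-26)
E
```

```text
t 13.63 p [ 0.4801 -0.0029  0.1359] jaw -25.6 q6 0.32 F [-0.1  1.1 -0.2] w 0.0238 | shift [ 0.0024 -0.0009  0.0008] roll 0.007
```

View pics/c20.png

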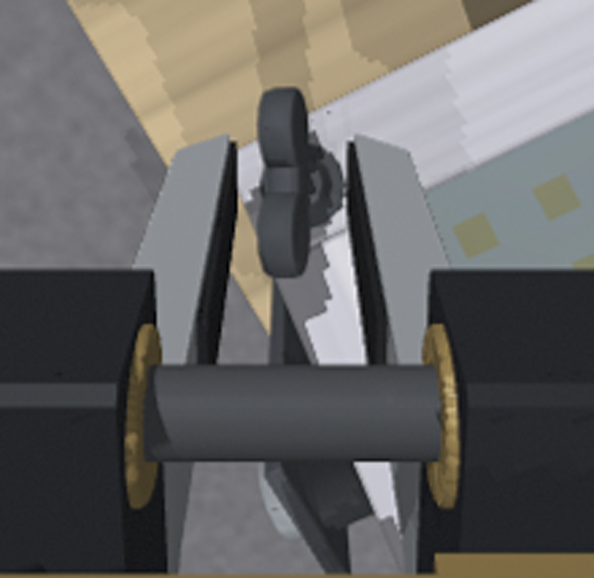

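Request:
{"name": "send_rows", "arguments": {"increments": [[-1,0.002,-0.001,0.001,0],[-1,0.002,-0.001,0.001,0],[-1,0.002,-0.001,0.001,0],[-1,0.002,-0.001,0.001,0]]}}

```text
time: 13.97
tool_pos: [0.4776, -0.0031, 0.1336]
ee_rot: [2.202, 1.569, 0.185]
wrist_force: [-4.8, 1.1, 6.7]
width: 0.0099
```

Request:
{"name": "send_rows", "arguments": {"increments": [[-1,0,0,0,0.1],[-1,0,0,0,0.21],[-1,0,0,0,0.32],[-1,0,0,0,0.43],[-1,0,0,0,0.54]]}}

```text
time: 14.38
tool_pos: [0.4778, -0.0023, 0.1333]
ee_rot: [-3.004, 1.568, 0.718]
wrist_force: [-2.3, 2.7, 3.7]
width: 0.0123
```

```bash
python3 - <<'E'
from h import *
print(robot.get_obs()['wrist_torque'],robot.get_obs()['joint_torque'][5]);go([.479,-.0033,.1335],-75)
E
```

```text
[0.32347796 0.29351755 0.35133972] -0.7722515612840652
t 14.38 p [ 0.4778 -0.0023  0.1333] jaw -56.7 q6 0.86 F [-2.3  2.7  3.7] w 0.0123 | shift [-0.0002  0.0014 -0.0004] roll 0.319
```

Request:
{"name": "send_rows", "arguments": {"increments": [[-1,0,0,0,0.08],[-1,0,0,0,0.16],[-1,0,0,0,0.16]]}}

```text
time: 14.63
tool_pos: [0.4781, -0.0022, 0.1334]
ee_rot: [-2.875, 1.568, 0.691]
wrist_force: [-3.3, 5.2, 7.1]
width: 0.0122
```

```bash
python3 - <<'E'
from h import *
print(robot.get_obs()['wrist_torque'],robot.get_obs()['joint_torque'][5]);wcrop('w19','c21');go([.479,-.0033,.1335],-75)
E
```

```text
[0.52092855 0.43383616 0.22098069] 0.808386504650116
t 14.68 p [ 0.4781 -0.0021  0.1335] jaw -65.5 q6 1.02 F [-2.9  5.5  6.2] w 0.012 | shift [-0.      0.0015 -0.0003] roll 0.166
```

View pics/c21.png

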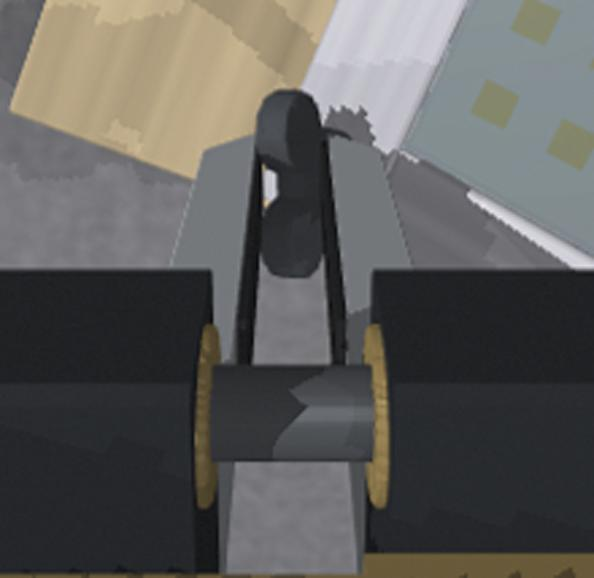

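Request:
{"name": "send_rows", "arguments": {"increments": [[-1,0,0,0,0.06],[-1,0,0,0,0.12],[-1,0,0,0,0.12]]}}

```text
time: 14.93
tool_pos: [0.4784, -0.0021, 0.1336]
ee_rot: [-2.875, 1.567, 0.574]
wrist_force: [-1.8, 3.8, 6.2]
width: 0.0131
```

```bash
python3 - <<'E'
from h import *
print(robot.get_obs()['wrist_torque'],robot.get_obs()['joint_torque'][5]);wcrop('w20','c21');go([.479,-.0033,.1335],-75)
E
```

```text
[0.58694648 0.26209521 0.58457173] 0.9875259920954704
t 14.98 p [ 0.4784 -0.0021  0.1336] jaw -72.3 q6 1.14 F [-2.4  3.9  5.1] w 0.0129 | shift [ 0.0001  0.0013 -0.0002] roll 0.047
```

Request:
{"name": "send_rows", "arguments": {"increments": [[-1,0,0,0,0.06],[-1,0,0,0,0.12],[-1,0,0,0,0.12]]}}

```text
time: 15.23
tool_pos: [0.479, -0.0018, 0.1337]
ee_rot: [-2.835, 1.565, 0.494]
wrist_force: [-0.4, 4.1, 5.1]
width: 0.0142
```

```bash
python3 - <<'E'
from h import *
print(robot.get_obs()['wrist_torque'],robot.get_obs()['joint_torque'][5]);wcrop('w21','c22');go([.479,-.0033,.1335],-75)
a=cv2.imread('pics/c21.png')[60:360,150:440];b=cv2.imread('pics/c22.png')[60:360,150:440];cv2.imwrite('pics/c2122.png',np.hstack([a,b]))
E
```

```text
[0.71205959 0.03295036 0.77367493] 1.172599419951439
t 15.28 p [ 0.479  -0.0019  0.1337] jaw -79.2 q6 1.26 F [-0.2  4.1  4.8] w 0.0145 | shift [0.0002 0.0014 0.0003] roll -0.072
```

View pics/c2122.png

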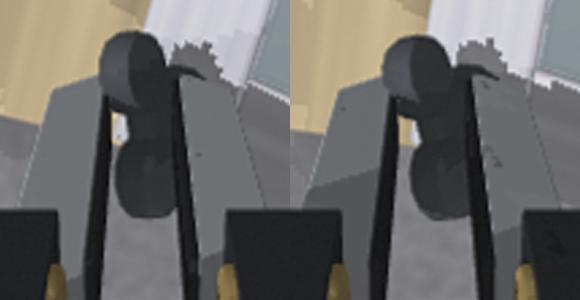

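Request:
{"name": "send_rows", "arguments": {"increments": [[-0.5,0,0,0,0],[-0.5,0,0,0,0],[-0.5,-0.03,0,0,0],[-0.5,-0.06,0,0,0],[-0.5,-0.06,0,0,0]]}}

```text
time: 15.7
tool_pos: [0.4806, -0.0042, 0.1979]
ee_rot: [2.752, 1.559, -0.204]
wrist_force: [0.7, -0.9, 0.7]
width: 0.0231
```

```bash
python3 - <<'E'
from h import *
wcrop('w22','c23');go([.6435,-.1024,.255],-49.5)
E
```

```text
t 15.75 p [ 0.4797 -0.0041  0.1954] jaw -79.4 q6 1.26 F [ 0.1 -1.2  0. ] w 0.0232 | shift [-0.0582  0.127  -0.1433] roll -0.521
```

View pics/c23.png

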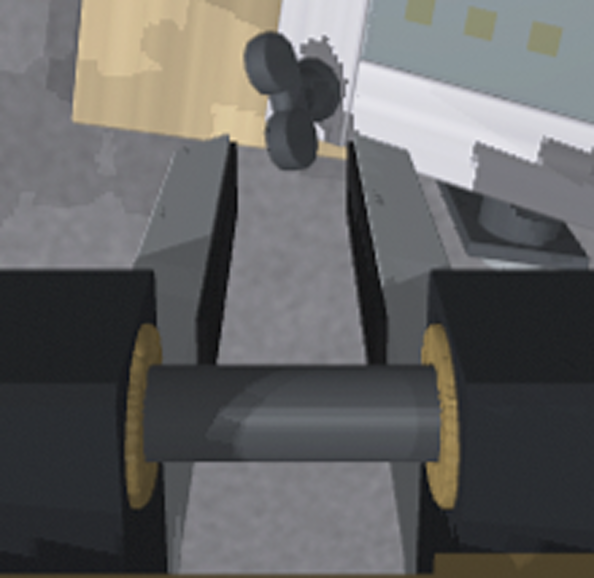

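```bash
python3 - <<'E'
from h import *
wing('w22',(262,36),(289,163),z=.056)
E
```

```text
theta -66.7 len 0.0355 mid [ 0.4809 -0.      0.1461]
```

Request:
{"name": "send_rows", "arguments": {"increments": [[-0.5,-0.04,0,0,-0.1],[-0.5,-0.058,0.03,-0.03,-0.2],[-0.5,-0.058,0.058,-0.06,-0.3],[-0.5,-0.058,0.085,-0.09,-0.42],[-0.5,-0.058,0.112,-0.12,-0.54]]}}

```text
time: 16.17
tool_pos: [0.6164, -0.0923, 0.2489]
ee_rot: [0.239, 1.57, -2.172]
wrist_force: [0.0, 0.7, 1.0]
width: 0.0234
```

```bash
python3 - <<'E'
from h import *
go([.6435,-.1024,.255],-48)
E
```

```text
t 16.17 p [ 0.6164 -0.0923  0.2489] jaw -48.1 q6 0.6 F [0.  0.7 1. ] w 0.0234 | shift [-0.0061  0.0256 -0.0134] roll -0.002
```

Request:
{"name": "send_rows", "arguments": {"increments": [[-0.5,0,0.024,-0.013,0],[-0.5,0,0.024,-0.013,0],[-0.5,0,0.024,-0.013,0]]}}

```text
time: 16.42
tool_pos: [0.641, -0.1012, 0.2457]
ee_rot: [-0.921, 1.565, 2.944]
wrist_force: [-0.2, 0.8, 0.0]
width: 0.0235
```

```bash
python3 - <<'E'
from h import *
wcrop('w23','c24');go([.6437,-.1024,.195],-48)
E
```

```text
t 16.47 p [ 0.6404 -0.1005  0.2474] jaw -48.5 q6 0.6 F [-0.6  0.4 -0.4] w 0.0236 | shift [ 0.0523  0.0038 -0.0013] roll -0.008
```

View pics/c24.png

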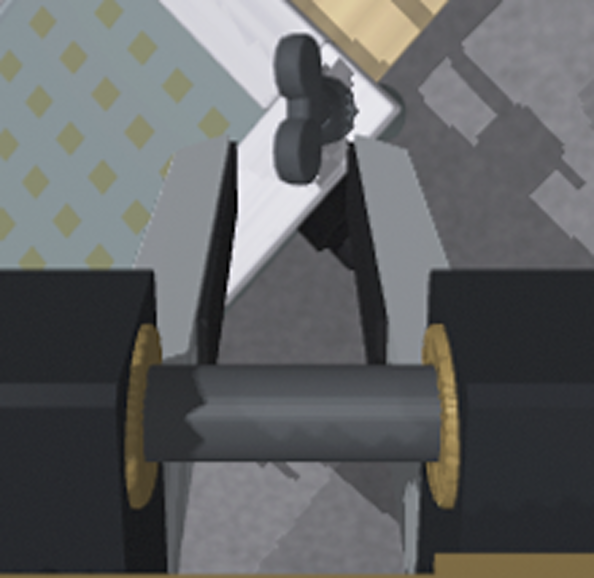

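Request:
{"name": "send_rows", "arguments": {"increments": [[-0.5,0.03,0.004,-0.001,0],[-0.5,0.052,0.004,-0.001,0],[-0.5,0.052,0.004,-0.001,0],[-0.5,0.053,0.004,-0.001,0],[-0.5,0.054,0.004,-0.001,0]]}}

```text
time: 16.88
tool_pos: [0.644, -0.1021, 0.198]
ee_rot: [2.218, 1.568, -0.198]
wrist_force: [-1.3, 0.5, -0.4]
width: 0.0234
```

```bash
python3 - <<'E'
from h import *
wing('w23',(297,38),(297,180),z=.0568)
wcrop('w24','c25');go([.6437,-.1024,.195],-48)
E
```

```text
theta -46.6 len 0.0362 mid [ 0.6442 -0.1004  0.2088]
t 16.93 p [ 0.6444 -0.1023  0.1982] jaw -48.4 q6 0.6 F [ 0.1  0.3 -0.7] w 0.0234 | shift [ 0.0032 -0.0003  0.0006] roll -0.008
```

View pics/c25.png

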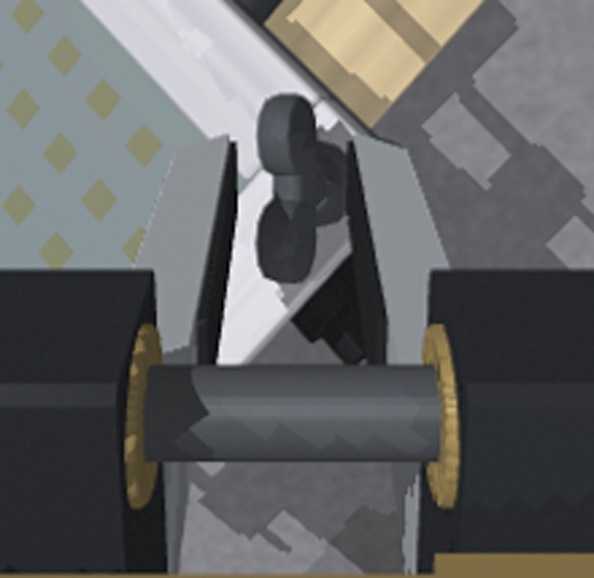

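Request:
{"name": "send_rows", "arguments": {"increments": [[-0.5,0.003,0,0,0],[-1,0.004,0,0,0],[-1,0.004,0,0,0],[-1,0.004,0,0,0],[-1,0.004,0,0,0]]}}

```text
time: 17.35
tool_pos: [0.6447, -0.1026, 0.1928]
ee_rot: [2.226, 1.569, -0.191]
wrist_force: [-0.3, -0.0, 3.1]
width: 0.0154
```

Request:
{"name": "send_rows", "arguments": {"increments": [[-1,0,0,0,0.1],[-1,0,0,0,0.21],[-1,0,0,0,0.32],[-1,0,0,0,0.43],[-1,0,0,0,0.54]]}}

```text
time: 17.77
tool_pos: [0.6457, -0.1038, 0.193]
ee_rot: [2.358, 1.566, -0.605]
wrist_force: [0.8, -1.9, 4.3]
width: 0.0168
```

Request:
{"name": "send_rows", "arguments": {"increments": [[-1,0,0,0,0.06],[-1,0,0,0,0.06],[-1,0,0,0,0.06]]}}

```text
time: 18.02
tool_pos: [0.6453, -0.1039, 0.1933]
ee_rot: [2.343, 1.566, -0.673]
wrist_force: [1.3, -2.9, 4.7]
width: 0.0167
```

```bash
python3 - <<'E'
from h import *
print(robot.get_obs()['wrist_torque']);wcrop('w25','c26');go([.6437,-.1024,.195],-90)
E
```

```text
[-1.0748472  -0.24145507  0.11529658]
t 18.07 p [ 0.6453 -0.1039  0.1933] jaw -82.8 q6 1.2 F [ 1.2 -3.7  4.9] w 0.0167 | shift [-0.0017 -0.0017  0.0014] roll 0.126
```

Request:
{"name": "send_rows", "arguments": {"increments": [[-1,0,0,0,0.06],[-1,0,0,0,0.12],[-1,0,0,0,0.12]]}}

```text
time: 18.32
tool_pos: [0.6448, -0.1041, 0.1938]
ee_rot: [2.286, 1.567, -0.853]
wrist_force: [0.1, -3.7, 6.9]
width: 0.016
```

```bash
python3 - <<'E'
from h import *
print(robot.get_obs()['wrist_torque']);wcrop('w26','c27');go([.6437,-.1024,.195],-90)
a=cv2.imread('pics/c26.png')[60:360,150:440];b=cv2.imread('pics/c27.png')[60:360,150:440];cv2.imwrite('pics/c2122.png',np.hstack([a,b]))
E
```

```text
[-1.14178634  0.12695168  0.17643096]
t 18.37 p [ 0.6447 -0.1041  0.1939] jaw -89.7 q6 1.32 F [-0.5 -4.   7.8] w 0.0161 | shift [-0.0012 -0.0017  0.001 ] roll 0.005
```

View pics/c2122.png

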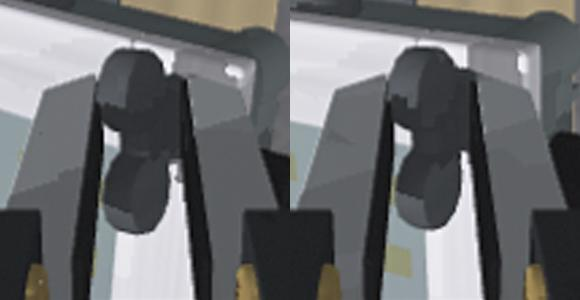

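Request:
{"name": "send_rows", "arguments": {"increments": [[-1,0,0,0,0.06],[-1,0,0,0,0.12],[-1,0,0,0,0.12]]}}

```text
time: 18.62
tool_pos: [0.6439, -0.1038, 0.194]
ee_rot: [1.941, 1.568, -1.318]
wrist_force: [-1.5, -2.6, 8.6]
width: 0.0166
```

```bash
python3 - <<'E'
from h import *
print(robot.get_obs()['wrist_torque']);wcrop('w27','c26');go([.6437,-.1024,.195],-90)
E
```

```text
[-1.06997392  0.70527508  0.18700113]
t 18.67 p [ 0.6438 -0.1038  0.1941] jaw -96.6 q6 1.44 F [-2.1 -3.4  9.5] w 0.0164 | shift [-0.0009 -0.0014  0.0002] roll -0.115
```

Request:
{"name": "send_rows", "arguments": {"increments": [[-1,0,0,0,0.06],[-1,0,0,0,0.12],[-1,0,0,0,0.12]]}}

```text
time: 18.92
tool_pos: [0.6429, -0.1034, 0.1941]
ee_rot: [1.069, 1.568, -2.309]
wrist_force: [-4.9, -2.3, 10.1]
width: 0.0169
```

```bash
python3 - <<'E'
from h import *
print(robot.get_obs()['wrist_torque']);wcrop('w28','c27');go([.6437,-.1024,.195],-90)
a=cv2.imread('pics/c26.png')[60:360,150:440];b=cv2.imread('pics/c27.png')[60:360,150:440];cv2.imwrite('pics/c2122.png',np.hstack([a,b]))
E
```

```text
[-0.92553991  1.22359541  0.24694306]
t 18.97 p [ 0.6427 -0.1034  0.1941] jaw -103.4 q6 1.56 F [-5.3 -1.3  9.4] w 0.017 | shift [-0.0009 -0.0012 -0.0007] roll -0.235
```

View pics/c2122.png

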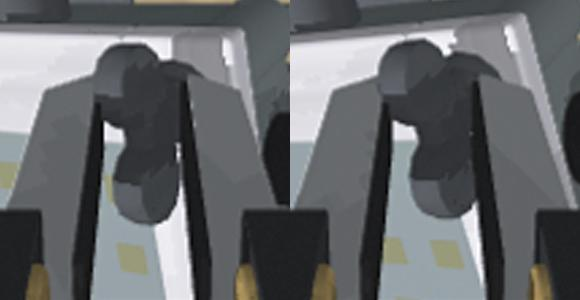

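Request:
{"name": "send_rows", "arguments": {"increments": [[-0.5,0,0,0,-0.1],[-0.5,0,0,0,-0.1],[-0.5,-0.03,0,0,-0.1],[-0.5,-0.06,0,0,-0.1],[-0.5,-0.06,0,0,-0.1]]}}

```text
time: 19.38
tool_pos: [0.6459, -0.102, 0.2574]
ee_rot: [-2.999, 1.563, 0.006]
wrist_force: [0.0, -0.2, 1.2]
width: 0.0234
```

```bash
python3 - <<'E'
from h import *
wcrop('w29','c28');go([.4845,-.1092,.255],-71)
E
```

```text
t 19.43 p [ 0.6455 -0.102   0.255 ] jaw -97.8 q6 1.46 F [0.8 0.  0.6] w 0.0234 | shift [-0.0009  0.0289  0.1585] roll -0.467
```

View pics/c28.png

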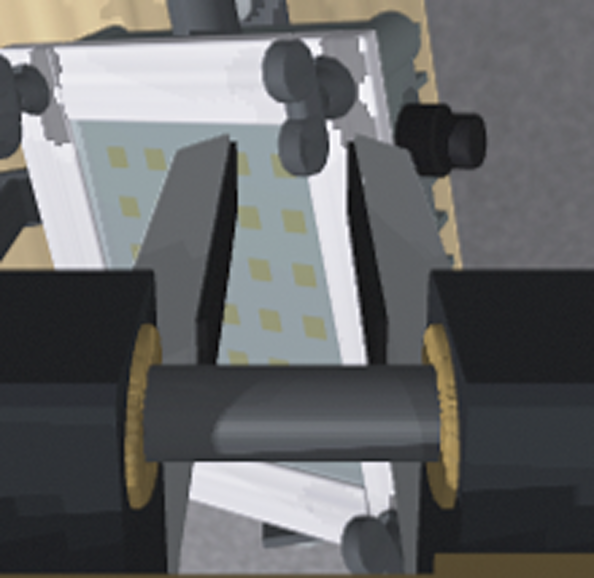

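```bash
python3 - <<'E'
from h import *
wing('w29',(283,45),(300,168),z=.056)
wing('w25',(261-20+0,0),(0,0)) if 0 else None
E
```

```text
theta 87.0 len 0.0354 mid [ 0.6455 -0.1019  0.2087]
```

Request:
{"name": "send_rows", "arguments": {"increments": [[-0.5,0,0.006,0.035,-0.1],[-0.5,0,0.012,0.07,-0.2],[-0.5,0,0.018,0.105,-0.3],[-0.5,0,0.026,0.14,-0.4],[-0.5,0,0.029,0.158,-0.48]]}}

```text
time: 19.85
tool_pos: [0.4801, -0.1091, 0.2495]
ee_rot: [-0.847, 1.565, 2.643]
wrist_force: [-0.4, -0.3, 0.0]
width: 0.0235
```

Request:
{"name": "send_rows", "arguments": {"increments": [[-0.5,0,0,0,0],[-0.5,0,0,0,0]]}}

```text
time: 20.02
tool_pos: [0.4831, -0.1094, 0.2504]
ee_rot: [-1.295, 1.569, 2.189]
wrist_force: [-0.5, 0.5, 0.0]
width: 0.0233
```

```bash
python3 - <<'E'
from h import *
wcrop('w30','c29');go([.4845,-.1092,.195],-70)
E
```

```text
t 20.07 p [ 0.4839 -0.1095  0.2504] jaw -70.4 q6 0.89 F [-0.1 -0.2 -0.6] w 0.0233 | shift [ 0.0554  0.     -0.0008] roll -0.006
```

View pics/c29.png

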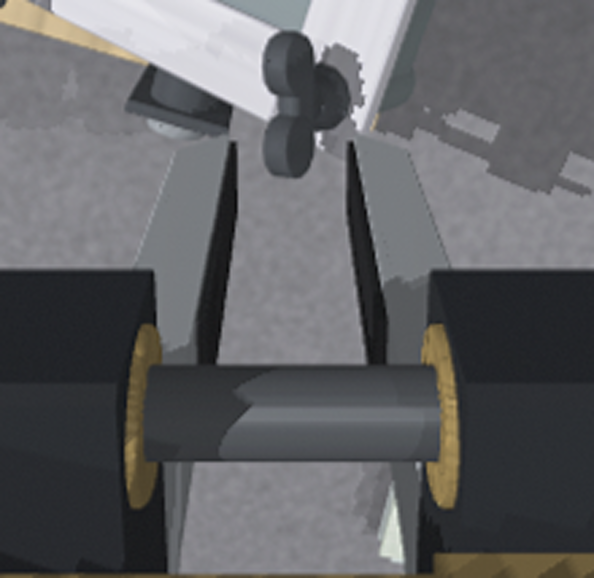

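Request:
{"name": "send_rows", "arguments": {"increments": [[-0.5,0.03,0,0,0],[-0.5,0.055,0,0,0],[-0.5,0.057,0,0,0],[-0.5,0.057,0,0,0],[-0.5,0.057,0,0,0]]}}

```text
time: 20.48
tool_pos: [0.4844, -0.1097, 0.1938]
ee_rot: [-0.91, 1.569, 2.576]
wrist_force: [1.3, 0.8, -0.3]
width: 0.0238
```

```bash
python3 - <<'E'
from h import *
wing('w30',(290,36),(290,174),z=.0568);wcrop('w31','c30');go([.4845,-.1092,.195],-70)
E
```

```text
theta -70.2 len 0.0362 mid [ 0.4853 -0.1083  0.2096]
t 20.53 p [ 0.4845 -0.1098  0.1942] jaw -70.3 q6 0.89 F [-0.5 -0.3 -0.2] w 0.0233 | shift [-0.0008 -0.0006 -0.0002] roll -0.005
```

View pics/c30.png

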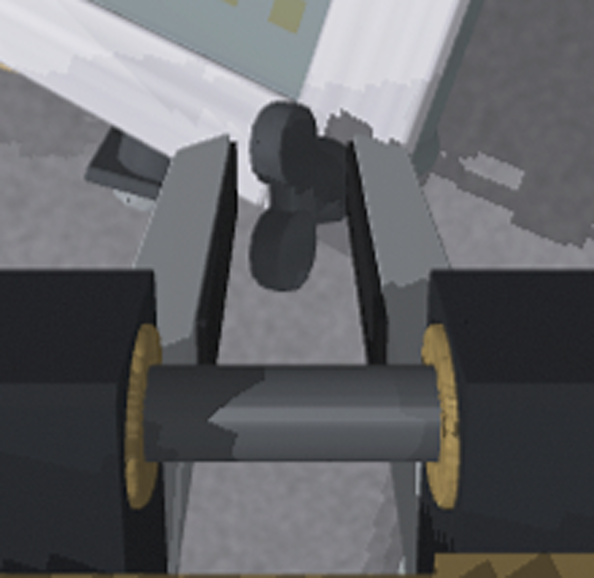

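Close and turn about 31°, then check.

Request:
{"name": "send_rows", "arguments": {"increments": [[-1,-0.001,0,0,0],[-1,-0.001,0,0,0],[-1,-0.001,0,0,0],[-1,-0.001,0,0,0]]}}

```text
time: 20.87
tool_pos: [0.4837, -0.1084, 0.196]
ee_rot: [-1.776, 1.567, 1.712]
wrist_force: [-0.8, 5.2, 1.4]
width: 0.0125
```

Request:
{"name": "send_rows", "arguments": {"increments": [[-1,0,0,0,0.1],[-1,0,0,0,0.21],[-1,0,0,0,0.32],[-1,0,0,0,0.43],[-1,0,0,0,0.54]]}}

```text
time: 21.28
tool_pos: [0.4841, -0.1089, 0.1971]
ee_rot: [-2.113, 1.569, 0.829]
wrist_force: [-1.6, 4.6, 4.5]
width: 0.0122
```

Request:
{"name": "send_rows", "arguments": {"increments": [[-1,0,0,0,0.04],[-1,0,0,0,0.04],[-1,0,0,0,0.04]]}}

```text
time: 21.53
tool_pos: [0.484, -0.109, 0.1972]
ee_rot: [-2.107, 1.569, 0.802]
wrist_force: [-2.0, 4.6, 5.8]
width: 0.012
```

```bash
python3 - <<'E'
from h import *
print(robot.get_obs()['wrist_torque']);wcrop('w32','c26');go([.4845,-.1092,.195],-90)
E
```

```text
[0.62978166 0.54540881 0.03719386]
t 21.58 p [ 0.4841 -0.109   0.1972] jaw -103.3 q6 1.47 F [-1.6  5.3  5.7] w 0.0119 | shift [ 0.0023  0.0001 -0.0005] roll -0.233
```

Request:
{"name": "send_rows", "arguments": {"increments": [[-1,0,0,0,0.06],[-1,0,0,0,0.12],[-1,0,0,0,0.12]]}}

```text
time: 21.83
tool_pos: [0.4841, -0.1092, 0.1974]
ee_rot: [-2.204, 1.569, 0.583]
wrist_force: [-2.1, 5.4, 6.1]
width: 0.0113
```

```bash
python3 - <<'E'
from h import *
print(robot.get_obs()['wrist_torque']);wcrop('w33','c27');go([.4845,-.1092,.195],-90)
a=cv2.imread('pics/c26.png')[60:360,150:440];b=cv2.imread('pics/c27.png')[60:360,150:440];cv2.imwrite('pics/c2122.png',np.hstack([a,b]))
E
```

```text
[0.66483513 0.47200112 0.10233716]
t 21.88 p [ 0.4841 -0.1092  0.1975] jaw -110.2 q6 1.59 F [-1.1  4.3  6.5] w 0.0115 | shift [ 0.0025 -0.0001 -0.0004] roll -0.353
```

View pics/c2122.png

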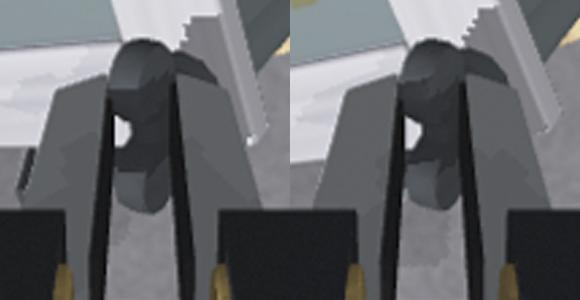

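Request:
{"name": "send_rows", "arguments": {"increments": [[-1,0,0,0,0.06],[-1,0,0,0,0.12],[-1,0,0,0,0.12]]}}

```text
time: 22.13
tool_pos: [0.4839, -0.109, 0.1977]
ee_rot: [-1.9, 1.569, 0.767]
wrist_force: [-2.3, 4.6, 7.3]
width: 0.0114
```

```bash
python3 - <<'E'
from h import *
print(robot.get_obs()['wrist_torque']);wcrop('w34','c26');go([.4845,-.1092,.195],-90)
E
```

```text
[0.75174844 0.70941952 0.27709381]
t 22.18 p [ 0.4839 -0.109   0.1977] jaw -117.1 q6 1.71 F [-2.4  5.6  7.7] w 0.0117 | shift [ 0.0027 -0.0001 -0.0006] roll -0.473
```

Request:
{"name": "send_rows", "arguments": {"increments": [[-1,0,0,0,0.06],[-1,0,0,0,0.12],[-1,0,0,0,0.12]]}}

```text
time: 22.43
tool_pos: [0.4838, -0.1087, 0.1977]
ee_rot: [-1.542, 1.569, 1.006]
wrist_force: [-3.6, 4.8, 8.9]
width: 0.0124
```

```bash
python3 - <<'E'
from h import *
print(robot.get_obs()['wrist_torque']);wcrop('w35','c27');go([.4845,-.1092,.195],-90)
a=cv2.imread('pics/c26.png')[60:360,150:440];b=cv2.imread('pics/c27.png')[60:360,150:440];cv2.imwrite('pics/c2122.png',np.hstack([a,b]))
E
```

```text
[0.77806728 0.84070128 0.51434728]
t 22.48 p [ 0.4838 -0.1087  0.1977] jaw -123.9 q6 1.83 F [-3.4  5.3  6.2] w 0.0119 | shift [ 0.0027 -0.     -0.0009] roll -0.592
```

View pics/c2122.png

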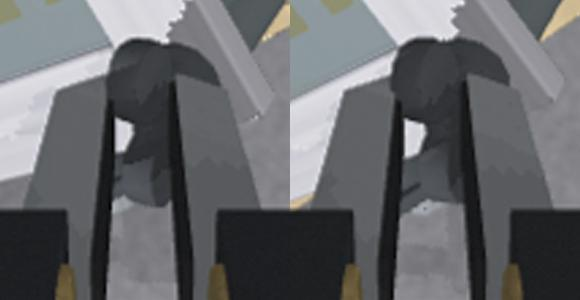

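Stopped hard (torque climbing to 0.5 N m, wing lags the jaws). Release and measure.

Request:
{"name": "send_rows", "arguments": {"increments": [[-0.5,0,0,0,-0.1],[-0.5,0,0,0,-0.1],[-0.5,-0.03,0,0,-0.1],[-0.5,-0.06,0,0,-0.1],[-0.5,-0.06,0,0,-0.1]]}}

```text
time: 22.9
tool_pos: [0.4861, -0.1114, 0.2618]
ee_rot: [-3.057, 1.56, -0.413]
wrist_force: [0.2, -0.7, 0.7]
width: 0.0239
```

```bash
python3 - <<'E'
from h import *
wcrop('w36','c31');go([.6395,.0035,.20],-97)
E
```

```text
t 22.95 p [ 0.4855 -0.1112  0.2593] jaw -118.5 q6 1.73 F [0.3 0.2 0.1] w 0.0232 | shift [ 0.0601 -0.1742 -0.0802] roll -0.375
```

View pics/c31.png

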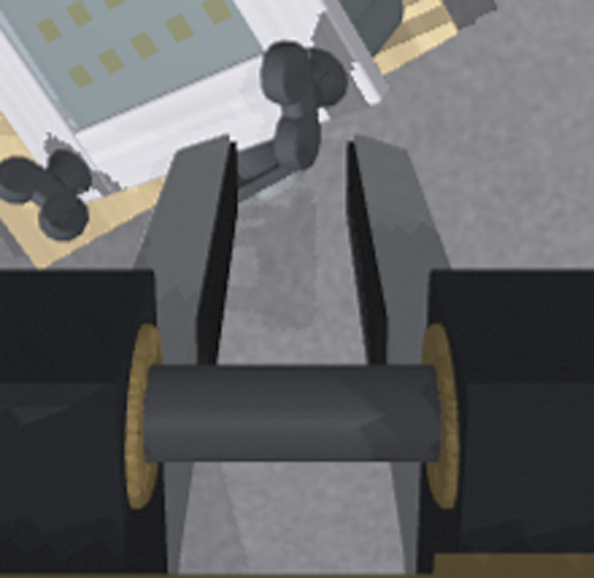

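```bash
python3 - <<'E'
from h import *
wing('w36',(283,48),(295,162),z=.056)
E
```

```text
theta 61.1 len 0.0367 mid [ 0.4854 -0.11    0.2096]
```

Request:
{"name": "send_rows", "arguments": {"increments": [[-0.5,0,-0.035,-0.016,-0.12],[-0.5,0,-0.07,-0.032,-0.24],[-0.5,0,-0.105,-0.048,-0.36],[-0.5,0,-0.14,-0.064,-0.48],[-0.5,0,-0.172,-0.08,-0.6]]}}

```text
time: 23.37
tool_pos: [0.637, 0.0044, 0.2536]
ee_rot: [-0.031, 1.568, -3.063]
wrist_force: [0.1, -0.1, 0.9]
width: 0.0234
```

Request:
{"name": "send_rows", "arguments": {"increments": [[-0.5,0,0,0,-0.12],[-0.5,0,0,0,-0.24],[-0.5,0,0,0,-0.36],[-0.5,0,0,0,-0.48],[-0.5,0,0,0,-0.6]]}}

```text
time: 23.78
tool_pos: [0.6358, 0.003, 0.2534]
ee_rot: [-0.59, 1.568, -3.022]
wrist_force: [-0.4, 0.2, -0.8]
width: 0.0233
```

Request:
{"name": "send_rows", "arguments": {"increments": [[-0.5,0,0,0,-0.12],[-0.5,0,0,0,-0.24],[-0.5,0,0,0,-0.36],[-0.5,0,0,0,-0.48],[-0.5,0,0,0,-0.6]]}}

```text
time: 24.2
tool_pos: [0.6357, 0.0028, 0.2536]
ee_rot: [-1.199, 1.568, -3.031]
wrist_force: [0.3, 0.2, -0.9]
width: 0.0235
```

Request:
{"name": "send_rows", "arguments": {"increments": [[-0.5,0,0,0,-0.12],[-0.5,0,0,0,-0.24],[-0.5,0,0,0,-0.36],[-0.5,0,0,0,-0.48],[-0.5,0,0,0,-0.6]]}}

```text
time: 24.62
tool_pos: [0.6357, 0.0028, 0.2536]
ee_rot: [-1.779, 1.568, -3.011]
wrist_force: [0.4, 0.2, 0.2]
width: 0.0234
```

Request:
{"name": "send_rows", "arguments": {"increments": [[-0.5,0,0,0,-0.12],[-0.5,0,0,0,-0.24],[-0.5,0,0,0,-0.36],[-0.5,0,0,0,-0.48],[-0.5,0,0,0,-0.6]]}}

```text
time: 25.03
tool_pos: [0.6357, 0.0028, 0.2536]
ee_rot: [-2.382, 1.568, -3.014]
wrist_force: [0.2, 0.2, 0.6]
width: 0.0236
```

```bash
python3 - <<'E'
from h import *
go([.6395,.0035,.20],82)
E
```

```text
t 25.03 p [0.6357 0.0028 0.2536] jaw 53.8 q6 -1.02 F [0.2 0.2 0.6] w 0.0236 | shift [0.0536 0.0029 0.0028] roll -0.493
```

Request:
{"name": "send_rows", "arguments": {"increments": [[-0.5,0,0.003,0.003,-0.12],[-0.5,0,0.003,0.003,-0.24],[-0.5,0.02,0.003,0.003,-0.36],[-0.5,0.04,0.003,0.003,-0.49],[-0.5,0.054,0.003,0.003,-0.49]]}}

```text
time: 25.45
tool_pos: [0.6393, 0.0035, 0.198]
ee_rot: [-2.923, 1.567, -3.067]
wrist_force: [-0.9, 0.5, -1.5]
width: 0.0234
```

Request:
{"name": "send_rows", "arguments": {"increments": [[-0.5,0,0,0,0],[-0.5,0,0,0,0]]}}

```text
time: 25.62
tool_pos: [0.6392, 0.0037, 0.1992]
ee_rot: [-3.005, 1.566, 3.13]
wrist_force: [0.5, -0.3, 0.6]
width: 0.0233
```

```bash
python3 - <<'E'
from h import *
wcrop('w37','c32');go([.6395,.0035,.134],82)
E
```

```text
t 25.67 p [0.64   0.0037 0.2011] jaw 81.5 q6 -1.51 F [-0.   0.2  0.8] w 0.0237 | shift [ 0.0671 -0.0002 -0.0004] roll -0.008
```

View pics/c32.png

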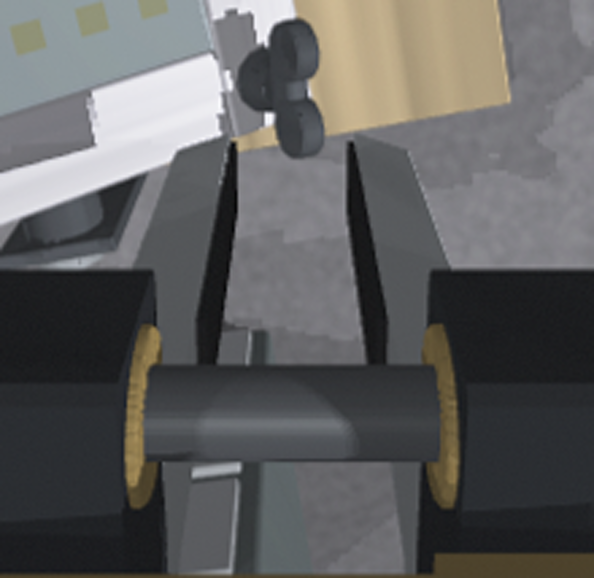

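```bash
python3 - <<'E'
from h import *
wing('w37',(300,24),(306,152),z=.0568)
go([.6395,.004,.1345],85)
E
```

```text
theta 80.8 len 0.0357 mid [0.6373 0.0077 0.1462]
t 25.67 p [0.64   0.0037 0.2011] jaw 81.5 q6 -1.51 F [-0.   0.2  0.8] w 0.0237 | shift [ 0.0666  0.0003 -0.0005] roll -0.061
```

Request:
{"name": "send_rows", "arguments": {"increments": [[-0.5,0.03,0,0,-0.04],[-0.5,0.06,0,0,-0.04],[-0.5,0.067,0,0,-0.04],[-0.5,0.067,0,0,-0.04],[-0.5,0.067,0,0,-0.04]]}}

```text
time: 26.08
tool_pos: [0.6408, 0.0038, 0.1361]
ee_rot: [0.035, 1.569, -0.072]
wrist_force: [-0.0, 0.2, 1.0]
width: 0.0234
```

```bash
python3 - <<'E'
from h import *
wcrop('w38','c33');go([.6395,.004,.1345],84)
E
```

```text
t 26.13 p [0.6414 0.0038 0.1373] jaw 83.9 q6 -1.55 F [ 0.6  0.2 -0.4] w 0.0234 | shift [ 0.0028  0.     -0.0019] roll -0.002
```

View pics/c33.png

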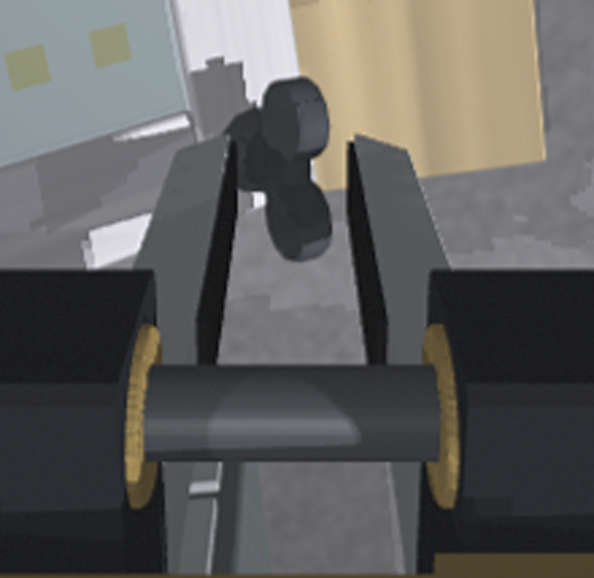

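Request:
{"name": "send_rows", "arguments": {"increments": [[-0.5,0.002,0,-0.003,0],[-1,0.002,0,-0.003,0],[-1,0.002,0,-0.003,0],[-1,0.002,0,-0.003,0],[-1,0.002,0,-0.003,0]]}}

```text
time: 26.55
tool_pos: [0.638, 0.0052, 0.1347]
ee_rot: [0.499, 1.567, 0.393]
wrist_force: [-1.0, 3.4, 5.8]
width: 0.0126
```

Request:
{"name": "send_rows", "arguments": {"increments": [[-1,0,0,0,0.1],[-1,0,0,0,0.21],[-1,0,0,0,0.32],[-1,0,0,0,0.43],[-1,0,0,0,0.54]]}}

```text
time: 26.97
tool_pos: [0.6378, 0.0055, 0.1351]
ee_rot: [1.158, 1.567, 0.507]
wrist_force: [-1.0, 4.3, 6.2]
width: 0.0113
```

Request:
{"name": "send_rows", "arguments": {"increments": [[-1,0,0,0,0.06],[-1,0,0,0,0.12],[-1,0,0,0,0.12]]}}

```text
time: 27.22
tool_pos: [0.6378, 0.0055, 0.1352]
ee_rot: [1.311, 1.567, 0.543]
wrist_force: [-1.1, 4.9, 7.1]
width: 0.0105
```

```bash
python3 - <<'E'
from h import *
print(robot.get_obs()['wrist_torque']);wcrop('w39','c26');go([.6395,.004,.1345],84)
E
```

```text
[0.52219915 0.31114688 0.05158576]
t 27.27 p [0.6378 0.0055 0.1352] jaw 46.1 q6 -0.89 F [-2.   4.8  8.3] w 0.0101 | shift [0.0007 0.0001 0.0023] roll -0.661
```

Request:
{"name": "send_rows", "arguments": {"increments": [[-1,0,0,0,0.06],[-1,0,0,0,0.12],[-1,0,0,0,0.12]]}}

```text
time: 27.52
tool_pos: [0.6379, 0.0056, 0.1352]
ee_rot: [1.406, 1.567, 0.519]
wrist_force: [-0.2, 4.6, 7.3]
width: 0.01
```

```bash
python3 - <<'E'
from h import *
print(robot.get_obs()['wrist_torque']);wcrop('w40','c27');go([.6395,.004,.1345],84)
a=cv2.imread('pics/c26.png')[60:360,150:440];b=cv2.imread('pics/c27.png')[60:360,150:440];cv2.imwrite('pics/c2122.png',np.hstack([a,b]))
E
```

```text
[0.54062793 0.40868029 0.24488983]
t 27.57 p [0.6379 0.0056 0.1352] jaw 39.3 q6 -0.77 F [-1.   4.3  7.2] w 0.0102 | shift [0.0007 0.0002 0.0023] roll -0.781
```

View pics/c2122.png

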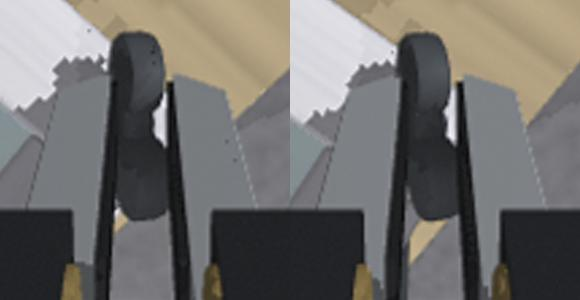

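Torque starting to rise (0.24); one more increment.

Request:
{"name": "send_rows", "arguments": {"increments": [[-1,0,0,0,0.06],[-1,0,0,0,0.12],[-1,0,0,0,0.12]]}}

```text
time: 27.82
tool_pos: [0.638, 0.006, 0.1353]
ee_rot: [1.587, 1.567, 0.581]
wrist_force: [-0.1, 5.3, 7.3]
width: 0.0108
```

```bash
python3 - <<'E'
from h import *
print(robot.get_obs()['wrist_torque']);go([.6395,.004,.1345],84)
E
```

```text
[0.59922538 0.29643574 0.56078822]
t 27.82 p [0.638  0.006  0.1353] jaw 32.4 q6 -0.65 F [-0.1  5.3  7.3] w 0.0108 | shift [0.0008 0.0002 0.0025] roll -0.901
```

Request:
{"name": "send_rows", "arguments": {"increments": [[-0.5,0,0,0,-0.1],[-0.5,0,0,0,-0.1],[-0.5,-0.03,0,0,-0.1],[-0.5,-0.06,0,0,-0.1],[-0.5,-0.06,0,0,-0.1]]}}

```text
time: 28.23
tool_pos: [0.6398, 0.0034, 0.1995]
ee_rot: [0.743, 1.56, -0.167]
wrist_force: [0.4, 0.4, 1.3]
width: 0.0236
```

```bash
python3 - <<'E'
from h import *
wcrop('w41','c34');go([.62,-.03,.3],67)
E
```

```text
t 28.28 p [0.6392 0.0034 0.197 ] jaw 37.9 q6 -0.74 F [ 0.1 -0.2 -0.5] w 0.0234 | shift [-0.1031 -0.0351  0.0152] roll -0.508
```

View pics/c34.png

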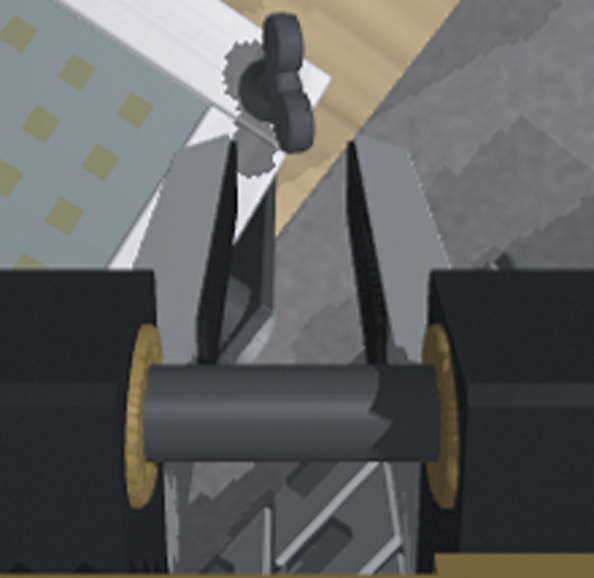

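```bash
python3 - <<'E'
from h import *
wing('w41',(282,18),(297,147),z=.056)
A,B=cam('w2')[2],cam('w17')[2];C,D=cam('scene0')[2],cam('side0')[2]
def cr(i,x0,y0,w=64,h=48,f=6):return cv2.resize(i[y0:y0+h,x0:x0+w],None,fx=f,fy=f,interpolation=cv2.INTER_CUBIC)
cv2.imwrite('pics/c35.png',np.vstack([np.hstack([cr(A,325,80),cr(B,275,35,)]),np.hstack([cr(C,245,205),cr(D,205,190)])]))
E
```

```text
theta 38.5 len 0.0356 mid [0.6379 0.0069 0.1458]
```

View pics/c35.png

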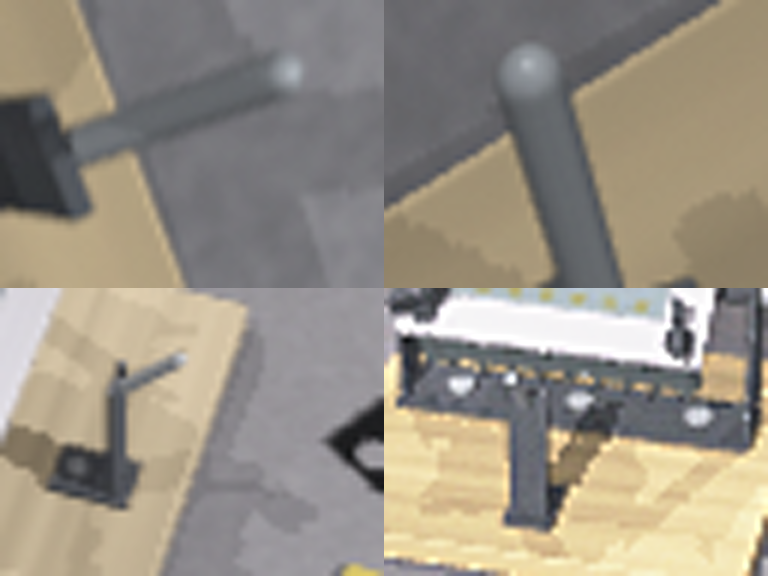

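```bash
python3 - <<'E'
from h import *
def o(t,p): K,T,_=cam(t);return (p,K,T)
def rep(l):
    X=tri(l);print(X.round(4),[ (proj(X,K,T)-p).round(1).tolist() for p,K,T in l]);return X
t=rep([o('w2',(372.5,92)),o('w17',(299.3,47)),o('scene0',(275,217)),o('side0',(226.3,205))])
t=rep([o('w2',(372.5,92)),o('w17',(299.3,47))])
r=rep([o('w2',(337,105.5)),o('w17',(309.3,83)),o('scene0',(265,221.5))])
d=t-r;print(np.linalg.norm(d),np.degrees(np.arccos(d[2]/np.linalg.norm(d))),np.degrees(np.arctan2(d[1],d[0])))
go([.583,.348,.12],28.5+90-180)
E
```

```text
[0.5548 0.0831 0.1404] [[-0.7, 0.1], [-2.2, -0.2], [-0.3, -0.4], [-0.6, 0.1]]
[0.5545 0.0816 0.1475] [[0.2, 0.3], [-0.3, 0.4]]
[0.5571 0.0545 0.1056] [[0.7, -0.2], [1.0, 2.1], [0.4, 0.1]]
0.049971904853643334 33.026641926847766 95.38431090845798
t 28.28 p [0.6392 0.0034 0.197 ] jaw 37.9 q6 -0.74 F [ 0.1 -0.2 -0.5] w 0.0234 | shift [ 0.076   0.1669 -0.3069] roll -1.407
```

```bash
python3 - <<'E'
from h import *
def o(t,p): K,T,_=cam(t);return (np.array(p)/1.5625,K,T)
for n,p,z in(('tape',(535,472),.019),('padlock',(545,367),.02),('shackle',(557,381),.008)):
    q,K,T=o('scene0',p);print(n,plane(q,K,T,z).round(3))
print('case corner',tri([o('scene0',(610,468)),o('side0',(200,405))]).round(3))
q,K,T=o('side0',(300,448));print('tag side',plane(q,K,T,.004).round(4))
for p in ((278,440),(320,436),(323,452),(283,461),(288,450)):
    q,K,T=o('side0',p);print('tag side',plane(q,K,T,.004).round(4))
E
```

```text
tape [0.695 0.337 0.019]
padlock [0.459 0.305 0.02 ]
shackle [0.476 0.335 0.008]
case corner [0.72  0.445 0.159]
tag side [0.5802 0.3495 0.004 ]
tag side [0.6306 0.3403 0.004 ]
tag side [0.5542 0.3078 0.004 ]
tag side [0.5331 0.3479 0.004 ]
tag side [0.5985 0.3901 0.004 ]
tag side [0.6007 0.3607 0.004 ]
```

Request:
{"name": "send_rows", "arguments": {"increments": [[0.28,-0.01,0.018,-0.033,-0.12],[0.28,-0.01,0.036,-0.066,-0.24],[0.28,-0.01,0.054,-0.099,-0.36],[0.28,-0.01,0.072,-0.132,-0.48],[0.28,-0.01,0.09,-0.165,-0.6]]}}

```text
time: 28.7
tool_pos: [0.6055, 0.1904, 0.2009]
ee_rot: [-2.368, 1.568, -2.672]
wrist_force: [1.0, 0.3, 0.2]
width: 0.0533
```

```bash
python3 - <<'E'
from h import *
go([.583,.348,.15],118.5)
E
```

```text
t 28.7 p [0.6055 0.1904 0.2009] jaw 72.6 q6 -1.05 F [1.  0.3 0.2] w 0.0533 | shift [ 0.0507  0.1437 -0.0685] roll -0.801
```

Request:
{"name": "send_rows", "arguments": {"increments": [[0.28,0,0.032,-0.015,-0.12],[0.28,0.0,0.064,-0.03,-0.24],[0.28,0.01,0.096,-0.045,-0.36],[0.28,0.02,0.128,-0.06,-0.48],[0.28,0.04,0.142,-0.067,-0.6]]}}

```text
time: 29.12
tool_pos: [0.5848, 0.3495, 0.1628]
ee_rot: [0.596, 1.568, 0.897]
wrist_force: [0.6, -0.3, 0.3]
width: 0.06
```

Request:
{"name": "send_rows", "arguments": {"increments": [[0.28,0,0,0,-0.12],[0.28,0,0,0,-0.2],[0.28,0,0,0,-0.2],[0.28,0,0,0,-0.2]]}}

```text
time: 29.45
tool_pos: [0.5851, 0.3448, 0.1612]
ee_rot: [-3.001, 1.568, -2.511]
wrist_force: [0.5, 0.9, -0.4]
width: 0.0604
```

```bash
python3 - <<'E'
from h import *
s=snap('wrist','w42');go([.583,.348,.15],118.5)
E
```

```text
t 29.5 p [0.5853 0.3447 0.1618] jaw 118.1 q6 -1.61 F [-0.1 -0.  -0.2] w 0.0601 | shift [ 0.0118  0.004  -0.0005] roll -0.008
```

View pics/w42.png

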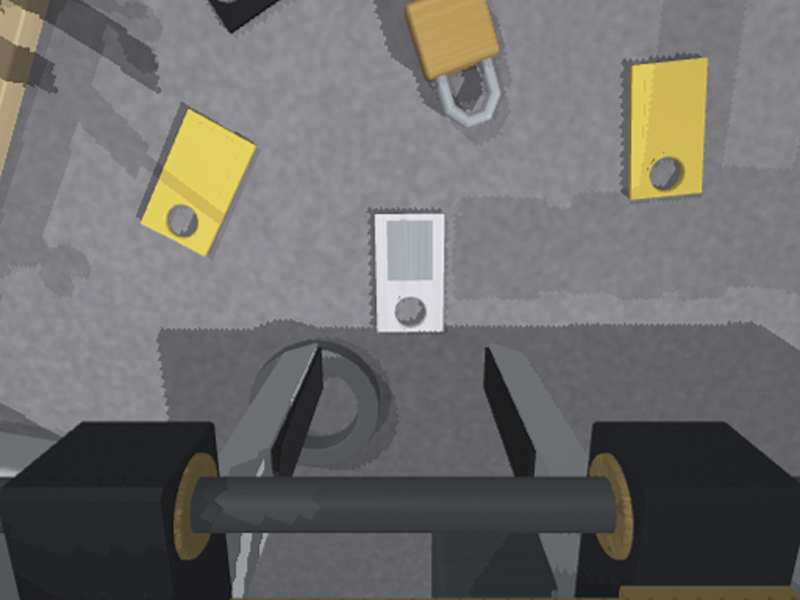

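```bash
python3 - <<'E'
from h import *
K,T,i=cam('w42')
P=[plane(np.array(p)/1.5625,K,T,.004) for p in((375,213),(444,213),(443,331),(377,332),(410,311))]
for p in P: print(p.round(4))
m=sum(P[:4])/4;d=(P[2]+P[3]-P[0]-P[1])/2;y=np.arctan2(d[1],d[0]);print(m,np.linalg.norm(d),np.degrees(y),np.linalg.norm(P[4]-m))
g=m-np.array([np.cos(y),np.sin(y),0])*.004;print(g)
go([g[0],g[1],.003],np.degrees(y)+90)
cv2.imwrite('pics/c36.png',cv2.resize(i[120:225,200:320],None,fx=4,fy=4,interpolation=cv2.INTER_CUBIC))
E
```

```text
[0.5577 0.31   0.004 ]
[0.5367 0.3493 0.004 ]
[0.6071 0.3881 0.004 ]
[0.6291 0.3484 0.004 ]
[0.6052 0.3613 0.004 ]
[0.58267049 0.34894571 0.004     ] 0.08076019191372864 28.55050324960358 0.025701994330885294
[0.5791569  0.34703397 0.004     ]
t 29.5 p [0.5853 0.3447 0.1618] jaw 118.1 q6 -1.61 F [-0.1 -0.  -0.2] w 0.0601 | shift [ 0.1588  0.005  -0.0041] roll -0.008
```

View pics/c36.png

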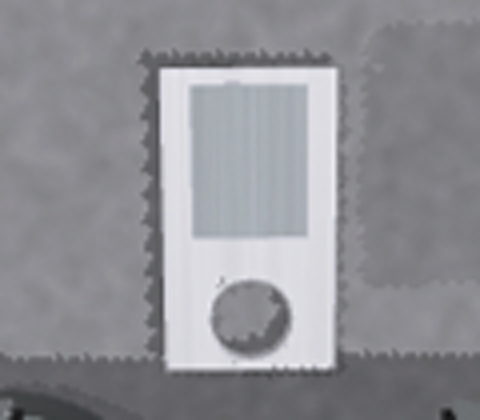

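Request:
{"name": "send_rows", "arguments": {"increments": [[0.28,0.04,0.005,-0.004,-0.008],[0.28,0.08,0.005,-0.004,-0.008],[0.28,0.12,0.005,-0.004,-0.008],[0.28,0.15,0.005,-0.004,-0.008],[0.28,0.155,0.005,-0.004,-0.008]]}}

```text
time: 29.92
tool_pos: [0.5757, 0.3451, 0.0006]
ee_rot: [3.109, 1.559, -2.676]
wrist_force: [-1.1, -0.3, -1.0]
width: 0.06
```

Request:
{"name": "send_rows", "arguments": {"increments": [[0.28,0,0,0,0],[0.28,0,0,0,0]]}}

```text
time: 30.08
tool_pos: [0.5807, 0.3479, 0.0097]
ee_rot: [-0.048, 1.568, 0.452]
wrist_force: [0.3, -0.4, 0.5]
width: 0.0603
```

```bash
python3 - <<'E'
from h import *
s=snap('wrist','w43');go([.5792,.347,.003],118.5)
E
```

```text
t 30.13 p [0.5814 0.3484 0.0109] jaw 118.7 q6 -1.61 F [-0.5 -0.5  0.6] w 0.0602 | shift [ 0.0079 -0.0001 -0.0027] roll 0.003
```

View pics/w43.png

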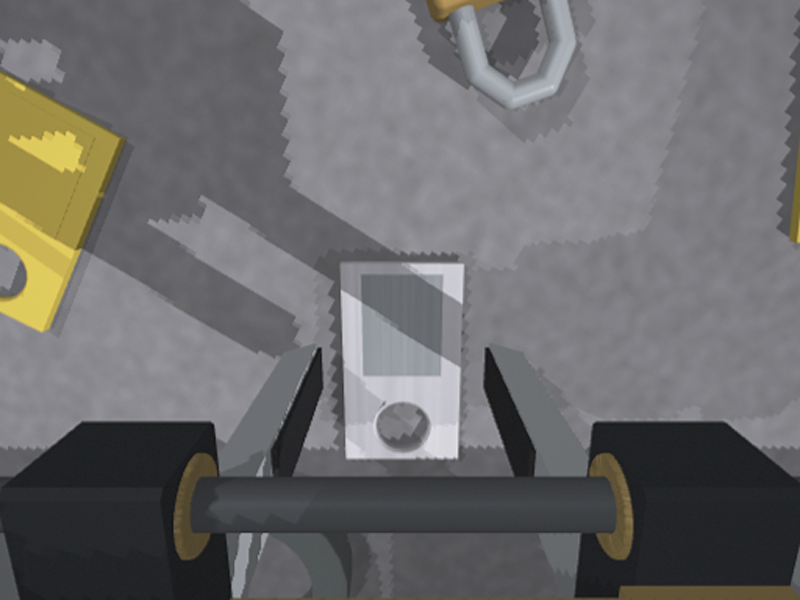

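Request:
{"name": "send_rows", "arguments": {"increments": [[0.28,0.004,0,-0.002,0],[0.28,0.007,0,-0.003,0],[0.28,0.008,0,-0.003,0],[0.28,0.008,0,-0.003,0],[-1,0.008,0,-0.003,0]]}}

```text
time: 30.55
tool_pos: [0.5771, 0.3465, 0.0004]
ee_rot: [0.002, 1.57, 0.503]
wrist_force: [-0.1, -0.1, 0.9]
width: 0.0566
```

Request:
{"name": "send_rows", "arguments": {"increments": [[-1,0,0,0,0],[-1,0,0,0,0],[-1,0,0,0,0],[-1,0,0,0,0]]}}

```text
time: 30.88
tool_pos: [0.5772, 0.3465, 0.0004]
ee_rot: [0.04, 1.57, 0.541]
wrist_force: [0.2, -0.6, 2.5]
width: 0.0441
```

```bash
python3 - <<'E'
from h import *
s=snap('wrist','w44');go([.5792,.347,.003],118.5)
E
```

```text
t 30.93 p [5.772e-01 3.465e-01 4.000e-04] jaw 118.7 q6 -1.62 F [-0.5 -0.4  3. ] w 0.0441 | shift [-0.0026 -0.0005  0.002 ] roll 0.004
```

View pics/w44.png

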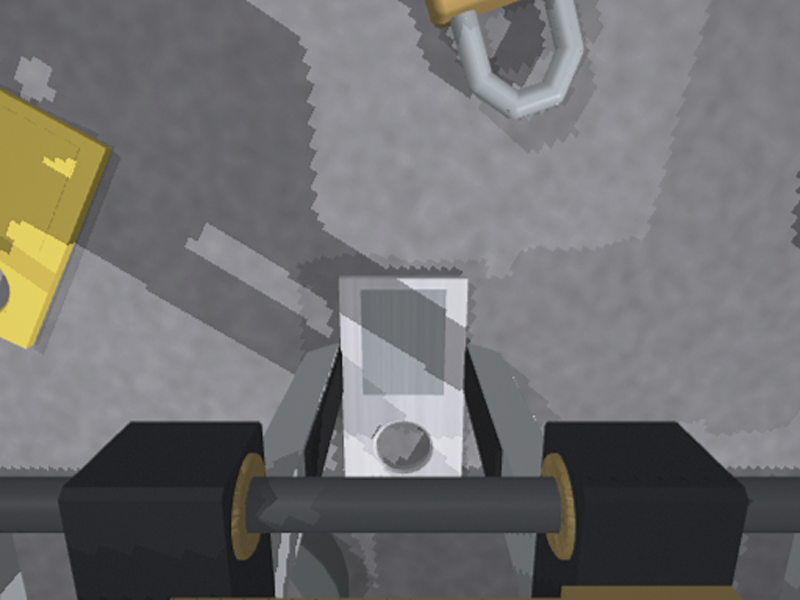

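```bash
python3 - <<'E'
from h import *
K,T,i=cam('w44');p,R=tool()
for q in((404,446),(340,277),(467,278)):
    P=plane(np.array(q)/1.5625,K,T,.004);print(P.round(4),((P-p)@R).round(4))
K,T,i=cam('w43')
P=plane(np.array((403,426))/1.5625,K,T,.004);print(P.round(4))
E
```

```text
[0.6049 0.3623 0.004 ] [-0.0036  0.0006  0.0319]
[0.5576 0.3108 0.004 ] [-0.0037 -0.0218 -0.0344]
[0.5365 0.3499 0.004 ] [-0.0037  0.0225 -0.0341]
[0.6057 0.3618 0.004 ]
```

Request:
{"name": "send_rows", "arguments": {"increments": [[-1,-0.01,0,0,0],[-1,-0.03,0,0,0],[-1,-0.07,0,0,0],[-1,-0.11,0,0,0],[-1,-0.15,0,0,0.1]]}}

```text
time: 31.35
tool_pos: [0.5761, 0.3459, 0.1509]
ee_rot: [-3.106, 1.569, -2.706]
wrist_force: [0.6, 0.3, 0.6]
width: 0.0441
```

Request:
{"name": "send_rows", "arguments": {"increments": [[-1,-0.02,-0.02,0,0.12],[-1,-0.04,-0.05,0,0.24],[-1,-0.05,-0.08,0,0.36],[-1,-0.05,-0.11,0.0,0.48],[-1,-0.05,-0.14,0.0,0.6]]}}

```text
time: 31.77
tool_pos: [0.6322, 0.2165, 0.2019]
ee_rot: [0.447, 1.568, 0.243]
wrist_force: [1.0, 0.9, -0.3]
width: 0.0445
```

```bash
python3 - <<'E'
from h import *
go([.5533,.1337,.19],2.3)
E
```

```text
t 31.77 p [0.6322 0.2165 0.2019] jaw 78.3 q6 -1.12 F [ 1.   0.9 -0.3] w 0.0445 | shift [ 0.0116 -0.0971 -0.0606] roll 1.326
```

Request:
{"name": "send_rows", "arguments": {"increments": [[-1,0,-0.02,-0.012,0.12],[-1,0,-0.04,-0.025,0.24],[-1,0,-0.06,-0.036,0.36],[-1,0,-0.08,-0.05,0.48],[-1,0,-0.095,-0.06,0.6]]}}

```text
time: 32.18
tool_pos: [0.5525, 0.1348, 0.2]
ee_rot: [-1.903, 1.57, -2.708]
wrist_force: [0.2, -1.0, 0.1]
width: 0.044
```

Request:
{"name": "send_rows", "arguments": {"increments": [[-1,0,0,0,0.12],[-1,0,0,0,0.24],[-1,0,0,0,0.36],[-1,0,0,0,0.48],[-1,0,0,0,0.6]]}}

```text
time: 32.6
tool_pos: [0.5536, 0.136, 0.2]
ee_rot: [-1.889, 1.57, 2.99]
wrist_force: [-0.5, -0.5, -0.0]
width: 0.0444
```

Request:
{"name": "send_rows", "arguments": {"increments": [[-1,0,0,0,0.1],[-1,0,0,0,0.13],[-1,0,0,0,0.13],[-1,0,0,0,0.13]]}}

```text
time: 32.93
tool_pos: [0.5538, 0.1361, 0.1999]
ee_rot: [-1.615, 1.571, 3.141]
wrist_force: [0.2, 0.3, -0.8]
width: 0.0443
```

```bash
python3 - <<'E'
from h import *
s=snap('wrist','w45');go([.5533,.1337,.1635],2.3)
E
```

```text
t 32.98 p [0.5538 0.1361 0.1999] jaw 2.5 q6 0.1 F [ 0.3 -0.4 -1.2] w 0.044 | shift [ 0.0364 -0.0006  0.0024] roll 0.003
```

View pics/w45.png

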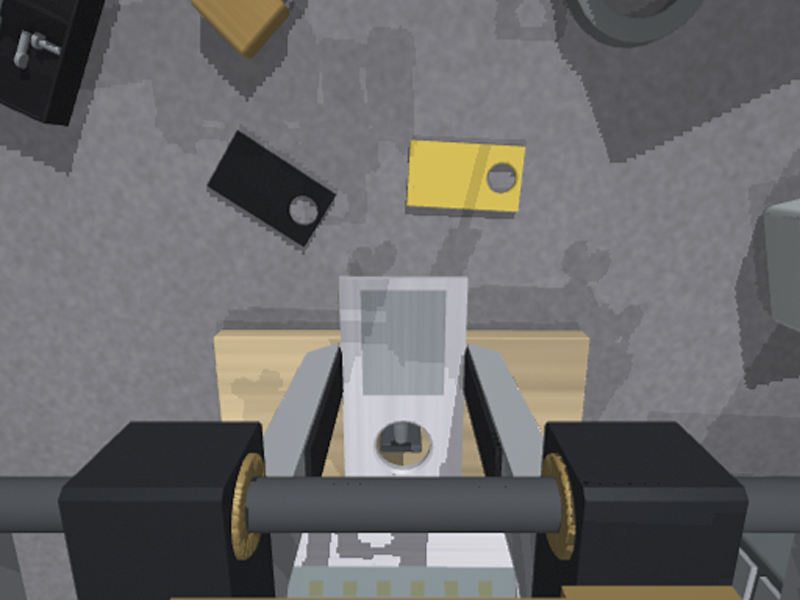

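```bash
cat >> h.py <<'E'
root=np.array([.5565,.0535,.108]);pd=np.array([-.025,.642,.766])
def pinshow(tag,out):
    K,T,i=cam(tag);f=8;x0,y0=225,250
    c=cv2.resize(i[y0:y0+70,x0:x0+75],None,fx=f,fy=f,interpolation=cv2.INTER_CUBIC)
    for s,col in((.045,(0,0,255)),(.0,(0,255,0))):
        q=(proj(root+s*pd,K,T)-[x0,y0]+.5)*f;cv2.circle(c,tuple(int(v) for v in q),3,col,-1);print(s,q)
    cv2.imwrite(f'pics/{out}.png',c)
E
python3 - <<'E'
from h import *
pinshow('w45','c37')
E
```

```text
0.045 [252.44150791 160.5511208 ]
0.0 [253.17932869 240.73335562]
```

View pics/c37.png

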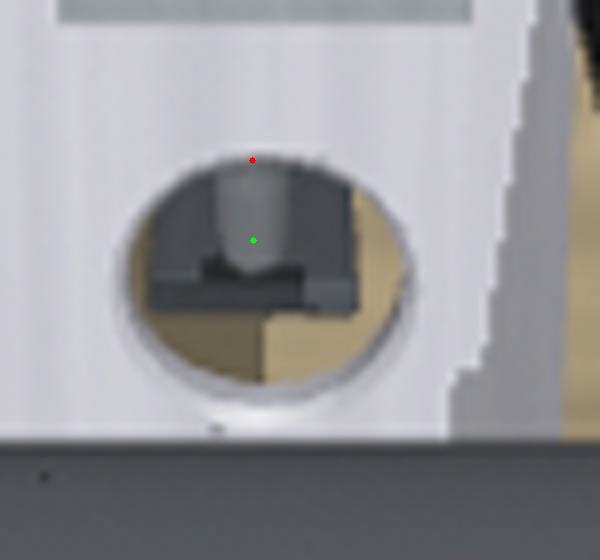

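Request:
{"name": "send_rows", "arguments": {"increments": [[-1,0.012,0,0.001,0],[-1,0.024,0,0.002,0],[-1,0.033,0,0.002,0],[-1,0.036,0,0.002,0],[-1,0.036,0,0.002,0]]}}

```text
time: 33.4
tool_pos: [0.5528, 0.134, 0.1613]
ee_rot: [-1.496, 1.567, -3.025]
wrist_force: [-1.0, 1.0, -0.1]
width: 0.0443
```

```bash
python3 - <<'E'
from h import *
e=root+.055*pd; go([e[0]-.0013,e[1]+.032,e[2]-.002],2.3)
snap('wrist','w46');pinshow('w46','c38')
E
```

```text
t 33.4 p [0.5528 0.134  0.1613] jaw 2.4 q6 0.1 F [-1.   1.  -0.1] w 0.0443 | shift [0.0132 0.0005 0.0132] roll 0.002
0.045 [263.40920778 361.03485534]
0.0 [264.22269304 421.69666132]
```

View pics/c38.png

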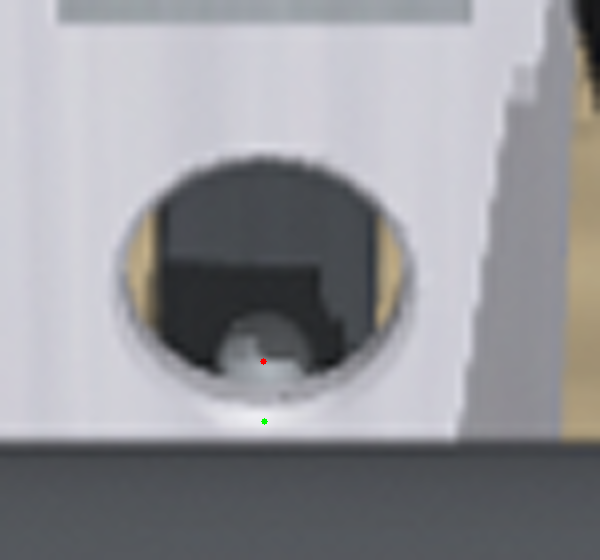

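Request:
{"name": "send_rows", "arguments": {"increments": [[-1,0.004,0,0.004,0],[-1,0.009,0,0.009,0],[-1,0.012,0,0.012,0],[-1,0.012,0,0.012,0],[-1,0.012,0,0.012,0]]}}

```text
time: 33.87
tool_pos: [0.5545, 0.1218, 0.1516]
ee_rot: [-1.936, 1.57, 2.817]
wrist_force: [0.4, -0.3, -0.1]
width: 0.0445
```

```bash
python3 - <<'E'
from h import *
e=root+.035*pd; go([e[0]-.0013,e[1]+.032,e[2]-.002],2.3)
snap('wrist','w47');pinshow('w47','c39')
E
```

```text
t 33.87 p [0.5545 0.1218 0.1516] jaw 2.4 q6 0.07 F [ 0.4 -0.3 -0.1] w 0.0445 | shift [ 0.0188 -0.0007  0.0138] roll 0.001
0.045 [248.66048405 295.16185955]
0.0 [250.68792165 369.67979191]
```

View pics/c39.png

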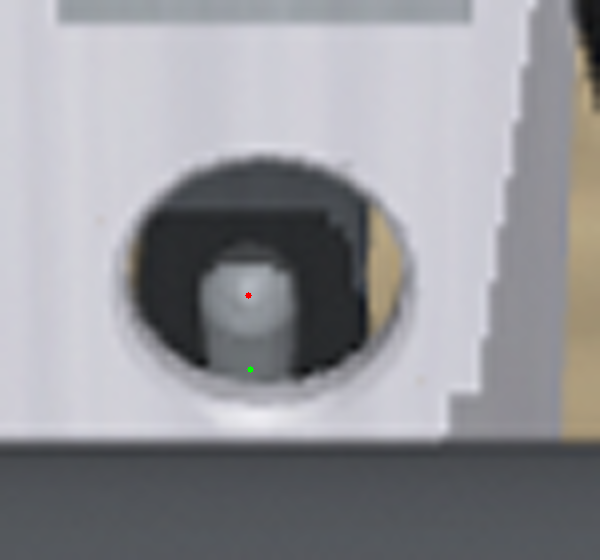

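Request:
{"name": "send_rows", "arguments": {"increments": [[-1,0.005,-0.001,0.004,0],[-1,0.01,-0.001,0.008,0],[-1,0.015,-0.001,0.011,0],[-1,0.018,-0.001,0.0135,0],[-1,0.018,-0.001,0.0135,0]]}}

```text
time: 34.33
tool_pos: [0.5534, 0.1079, 0.1324]
ee_rot: [-1.448, 1.568, -2.978]
wrist_force: [-1.0, -0.2, -0.4]
width: 0.0443
```

```bash
python3 - <<'E'
from h import *
e=root+.02*pd; go([e[0]-.0013,e[1]+.032,e[2]-.002],2.3)
snap('wrist','w48');pinshow('w48','c40')
E
```

```text
t 34.33 p [0.5534 0.1079 0.1324] jaw 2.4 q6 0.05 F [-1.  -0.2 -0.4] w 0.0443 | shift [0.0111 0.0009 0.0096] roll 0.001
0.045 [269.01394619 268.75853018]
0.0 [268.45154802 354.84931426]
```

View pics/c40.png

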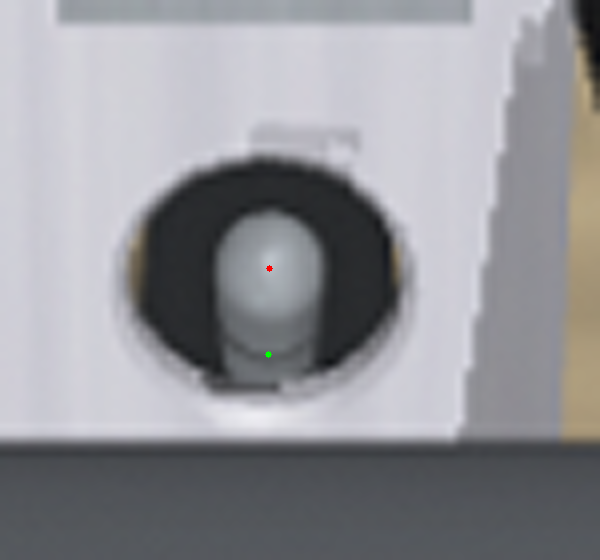

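Pin is through the eye, no contact force. Continue to about 20 mm above the root.

Request:
{"name": "send_rows", "arguments": {"increments": [[-1,0.004,0,0.003,0],[-1,0.008,0,0.006,0],[-1,0.011,0,0.0085,0],[-1,0.011,0,0.009,0],[-1,0.011,0,0.009,0]]}}

```text
time: 34.8
tool_pos: [0.5543, 0.0994, 0.1225]
ee_rot: [-1.695, 1.57, 3.059]
wrist_force: [-0.0, -0.3, 0.6]
width: 0.0439
```

```bash
python3 - <<'E'
from h import *
e=root+.02*pd; go([e[0]-.0013,e[1]+.032,e[2]-.002],2.3)
snap('wrist','w49');snap('scene','s2')
i=cam('s2')[2];w=cam('w49')[2]
cv2.imwrite('pics/c41.png',np.hstack([cv2.resize(i[180:280,220:320],(400,400),interpolation=cv2.INTER_CUBIC),cv2.resize(w[230:330,200:300],(400,400))]))
E
```

```text
t 34.8 p [0.5543 0.0994 0.1225] jaw 2.4 q6 0.04 F [-0.  -0.3  0.6] w 0.0439 | shift [0.0012 0.0003 0.0011] roll 0.002
```

View pics/c41.png

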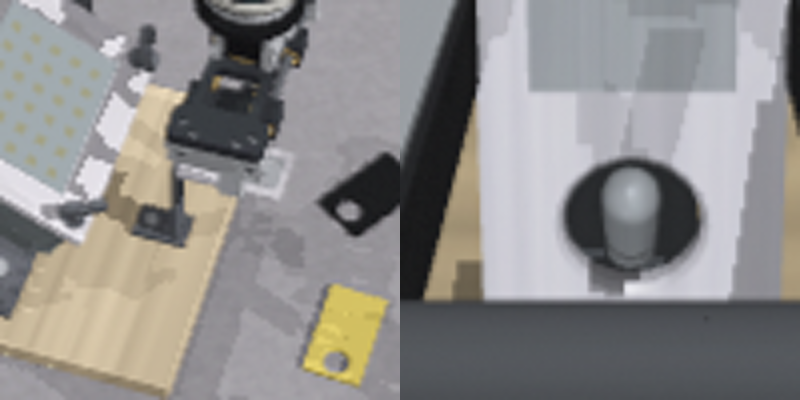

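Request:
{"name": "send_rows", "arguments": {"increments": [[0.3,0,0,0,0],[0.3,0,0,0,0],[0.3,0,0,0,0],[0.3,0,0,0,0],[0.3,0,0,0,0]]}}

```text
time: 35.32
tool_pos: [0.5546, 0.0997, 0.1229]
ee_rot: [1.814, 1.571, 0.285]
wrist_force: [-0.6, 0.2, 0.2]
width: 0.061
```

Request:
{"name": "send_rows", "arguments": {"increments": [[0.3,-0.01,0,0,0],[0.3,-0.04,0,0,0],[0.3,-0.08,0,0,0],[0.3,-0.12,0,0,0],[0.3,-0.15,0,0,0]]}}

```text
time: 35.73
tool_pos: [0.5549, 0.0997, 0.2775]
ee_rot: [1.627, 1.566, 0.098]
wrist_force: [-0.1, 0.5, 1.1]
width: 0.0611
```

Request:
{"name": "send_rows", "arguments": {"increments": [[0.3,0,0,-0.04,0],[0.3,0,0,-0.08,0],[0.3,0,0,-0.08,0]]}}

```text
time: 35.98
tool_pos: [0.5506, 0.1853, 0.2745]
ee_rot: [2.663, 1.566, 1.14]
wrist_force: [-0.0, -0.4, -1.1]
width: 0.061
```

```bash
python3 - <<'E'
from h import *
snap('wrist','w50');snap('scene','s3');snap('side','d3')
go([0,0,0])
i=cam('s3')[2];w=cam('d3')[2]
cv2.imwrite('pics/c42.png',np.hstack([cv2.resize(i[160:280,180:300],(400,400),interpolation=cv2.INTER_CUBIC),cv2.resize(w[150:250,180:280],(400,400),interpolation=cv2.INTER_CUBIC)]))
E
```

```text
t 36.13 p [0.551  0.1797 0.2731] jaw 2.5 q6 0.17 F [ 0.5 -0.1 -0.5] w 0.0608 | shift [ 0.2731 -0.5583  0.1556] roll -0.0
```

View pics/c42.png

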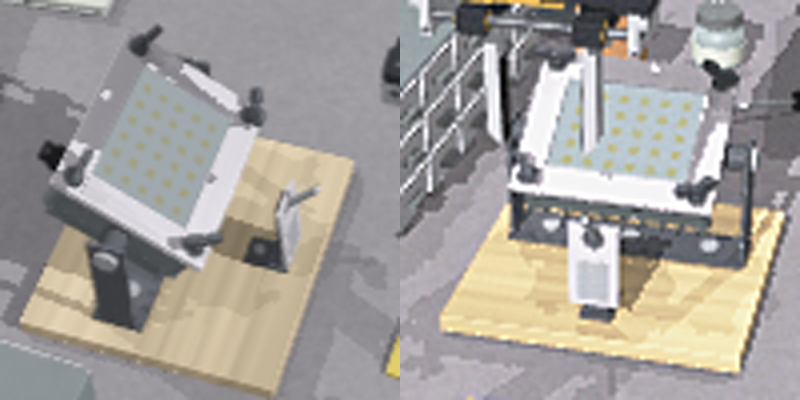

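View pics/w50.png

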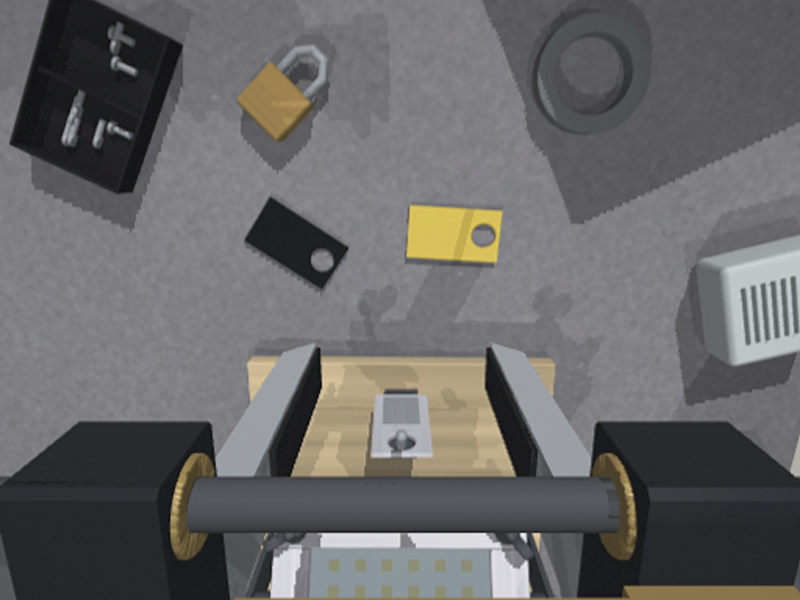

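```bash
python3 - <<'E'
from h import *
go([.6445,-.103,.265],-93)
E
```

```text
t 36.13 p [0.551  0.1797 0.2731] jaw 2.5 q6 0.17 F [ 0.5 -0.1 -0.5] w 0.0608 | shift [0.0083 0.0813 0.2864] roll -1.475
```

Request:
{"name": "send_rows", "arguments": {"increments": [[-0.3,0,0.01,0.036,-0.12],[-0.4,0,0.02,0.072,-0.24],[-0.5,0,0.03,0.108,-0.36],[-0.5,0,0.04,0.144,-0.48],[-0.5,0,0.05,0.18,-0.6]]}}

```text
time: 36.55
tool_pos: [0.6085, -0.0014, 0.273]
ee_rot: [-0.806, 1.57, -1.731]
wrist_force: [0.3, 0.3, 0.3]
width: 0.0314
```

```bash
python3 - <<'E'
from h import *
go([.6445,-.103,.265],-93)
E
```

```text
t 36.55 p [ 0.6085 -0.0014  0.273 ] jaw 37.0 q6 -0.74 F [0.3 0.3 0.3] w 0.0314 | shift [ 0.0081 -0.0324  0.1028] roll -0.872
```

Request:
{"name": "send_rows", "arguments": {"increments": [[-0.5,0,-0.01,0.033,-0.12],[-0.5,0,-0.02,0.067,-0.24],[-0.5,0,-0.032,0.1,-0.36],[-0.5,0.01,-0.032,0.1,-0.48],[-0.5,0.015,-0.032,0.1,-0.6]]}}

```text
time: 36.97
tool_pos: [0.6424, -0.1019, 0.2563]
ee_rot: [-2.768, 1.569, -3.097]
wrist_force: [-0.2, -1.1, -0.7]
width: 0.0235
```

Request:
{"name": "send_rows", "arguments": {"increments": [[-0.5,0,0,0,-0.12],[-0.5,0,0,0,-0.26],[-0.5,0,0,0,-0.26],[-0.5,0,0,0,-0.26]]}}

```text
time: 37.3
tool_pos: [0.6425, -0.0988, 0.2579]
ee_rot: [-2.502, 1.571, -2.575]
wrist_force: [0.0, -0.2, 0.5]
width: 0.0235
```

```bash
python3 - <<'E'
from h import *
wcrop('w51','c43');go([.6445,-.103,.195],87)
E
```

```text
t 37.35 p [ 0.6426 -0.0984  0.2579] jaw 85.8 q6 -1.74 F [-0.   0.8  0.2] w 0.0234 | shift [ 0.0629 -0.0044  0.0023] roll -0.021
```

View pics/c43.png

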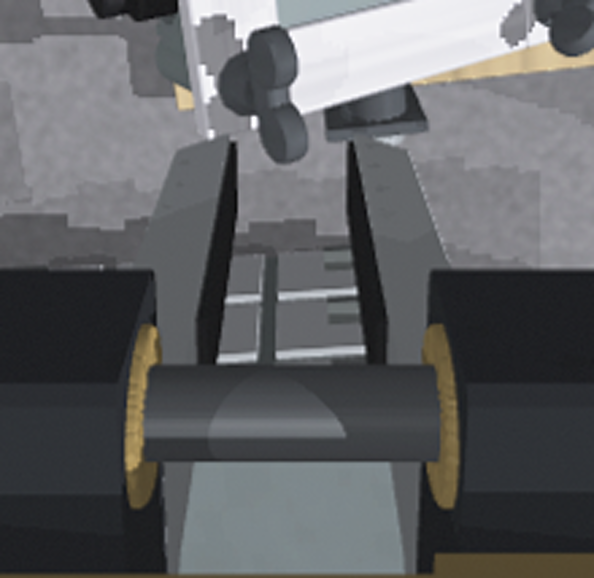

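```bash
python3 - <<'E'
from h import *
wing('w51',(275,32),(290,157),z=.056)
wing('w51',(272,30),(285,160),z=.056)
go([.6435,-.103,.1945],86)
E
```

```text
theta 89.9 len 0.0355 mid [ 0.6411 -0.1005  0.2078]
theta 88.6 len 0.0367 mid [ 0.641  -0.1016  0.2084]
t 37.35 p [ 0.6426 -0.0984  0.2579] jaw 85.8 q6 -1.74 F [-0.   0.8  0.2] w 0.0234 | shift [ 0.0634 -0.0045  0.0013] roll -0.003
```

Request:
{"name": "send_rows", "arguments": {"increments": [[-0.5,0.03,-0.0045,0.0,-0.04],[-0.5,0.055,-0.0045,0.0,-0.04],[-0.5,0.062,-0.0045,0.0,-0.04],[-0.5,0.062,-0.0045,0.0,-0.04],[-0.5,0.062,-0.0045,0.0,-0.04]]}}

```text
time: 37.77
tool_pos: [0.6426, -0.1018, 0.1964]
ee_rot: [1.234, 1.57, 1.204]
wrist_force: [-0.9, 0.3, 0.6]
width: 0.0234
```

```bash
python3 - <<'E'
from h import *
wcrop('w52','c44');go([.6435,-.103,.1955],86)
E
```

```text
t 37.82 p [ 0.6431 -0.1018  0.1974] jaw 88.3 q6 -1.79 F [ 0.1 -1.2  0.3] w 0.0235 | shift [ 0.0019 -0.0012  0.0004] roll 0.04
```

View pics/c44.png

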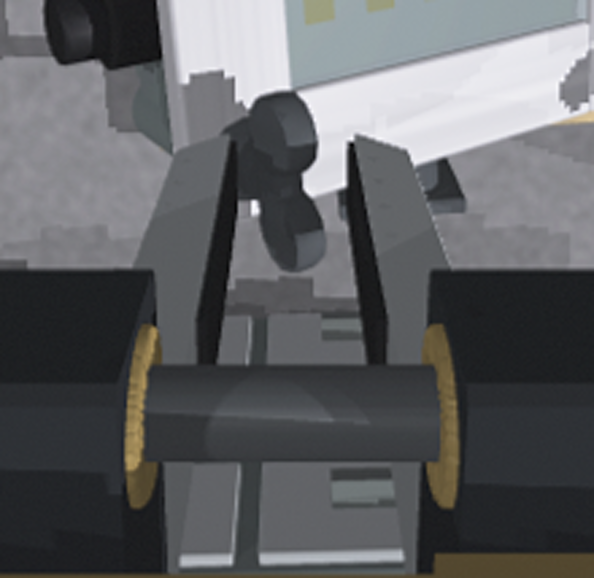

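Request:
{"name": "send_rows", "arguments": {"increments": [[-1,0.001,-0.001,0,0.02],[-1,0.001,-0.001,0,0.02],[-1,0.001,-0.001,0,0.02],[-1,0.001,-0.001,0,0.02]]}}

```text
time: 38.15
tool_pos: [0.6436, -0.1023, 0.1968]
ee_rot: [0.126, 1.567, 0.079]
wrist_force: [0.6, 2.4, 3.6]
width: 0.0121
```

```bash
python3 - <<'E'
from h import *
print(robot.get_obs()['wrist_torque']);wcrop('w53','c26');go([.6435,-.103,.1955],86)
E
```

```text
[ 0.25643989 -0.16322904  0.19861016]
t 38.2 p [ 0.6436 -0.1023  0.1968] jaw 87.3 q6 -1.77 F [2.4 3.1 5.4] w 0.0125 | shift [ 0.0013 -0.0007 -0.0001] roll 0.022
```

Request:
{"name": "send_rows", "arguments": {"increments": [[-1,0,0,0,0.06],[-1,0,0,0,0.12],[-1,0,0,0,0.12]]}}

```text
time: 38.45
tool_pos: [0.6438, -0.1023, 0.1967]
ee_rot: [0.185, 1.566, 0.017]
wrist_force: [1.0, 2.7, 5.2]
width: 0.0134
```

```bash
python3 - <<'E'
from h import *
print(robot.get_obs()['wrist_torque']);wcrop('w54','c27');go([.6435,-.103,.1955],86)
a=cv2.imread('pics/c26.png')[60:360,150:440];b=cv2.imread('pics/c27.png')[60:360,150:440];cv2.imwrite('pics/c2122.png',np.hstack([a,b]))
E
```

```text
[ 0.34693939 -0.37902854  0.55634787]
t 38.5 p [ 0.6438 -0.1023  0.1967] jaw 80.5 q6 -1.65 F [1.9 3.  5.4] w 0.0132 | shift [ 0.0012 -0.0008 -0.0002] roll -0.096
```

View pics/c2122.png

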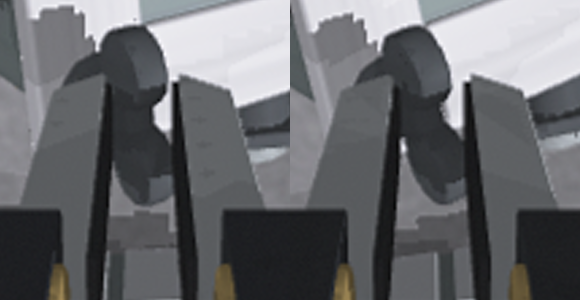

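Request:
{"name": "send_rows", "arguments": {"increments": [[-0.5,0,0,0,-0.08],[-0.4,0,0,0,-0.08],[-0.4,-0.03,0,0,-0.08],[-0.4,-0.06,0,0,-0.08],[-0.4,-0.1,0,0,-0.08]]}}

```text
time: 38.92
tool_pos: [0.6408, -0.1034, 0.2914]
ee_rot: [3.136, 1.562, 3.044]
wrist_force: [0.6, -0.3, 0.5]
width: 0.028
```

Request:
{"name": "send_rows", "arguments": {"increments": [[-0.4,-0.03,0.02,-0.02,0],[-0.4,-0.05,0.05,-0.04,0],[-0.4,-0.05,0.08,-0.06,0],[-0.4,-0.05,0.12,-0.06,0],[-0.4,-0.05,0.12,-0.06,0]]}}

```text
time: 39.33
tool_pos: [0.5925, 0.0272, 0.3454]
ee_rot: [1.393, 1.569, 1.309]
wrist_force: [0.6, -0.4, 0.2]
width: 0.028
```

```bash
python3 - <<'E'
from h import *
snap('wrist','w55');snap('scene','s4');snap('side','d4')
go([0,0,0])
i=cam('s4')[2];w=cam('d4')[2]
cv2.imwrite('pics/c45.png',np.hstack([cv2.resize(i[160:280,180:300],(400,400),interpolation=cv2.INTER_CUBIC),cv2.resize(w[150:250,180:280],(400,400),interpolation=cv2.INTER_CUBIC)]))
E
```

```text
t 39.48 p [0.5933 0.0216 0.3438] jaw 84.9 q6 -1.54 F [ 1.1 -0.6  0.3] w 0.0283 | shift [ 0.345  -0.0741 -0.5883] roll -0.0
```

View pics/c45.png

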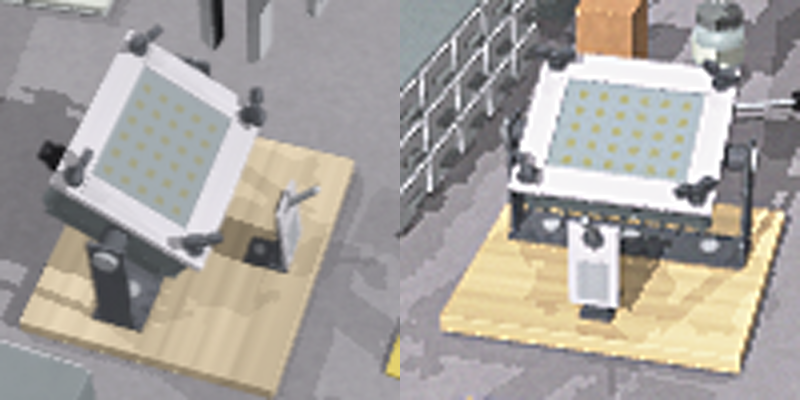

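View pics/w55.png

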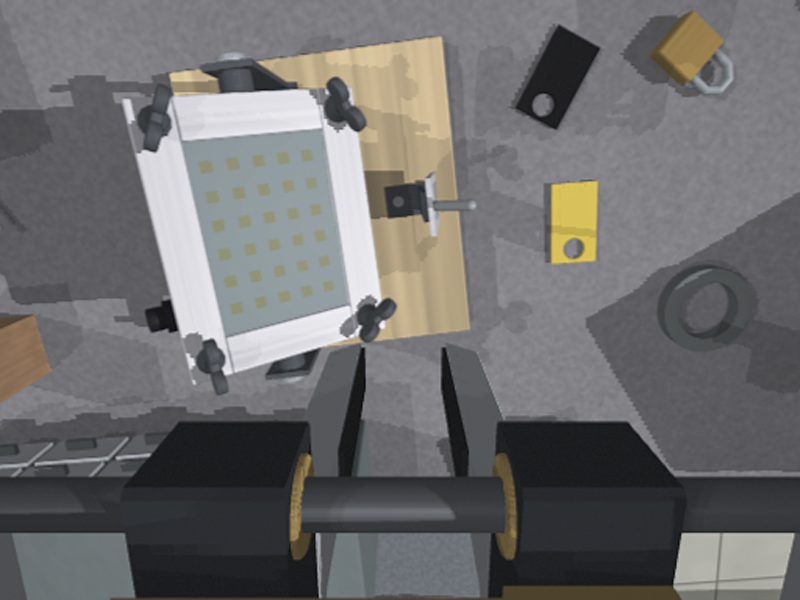

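View pics/s4.png

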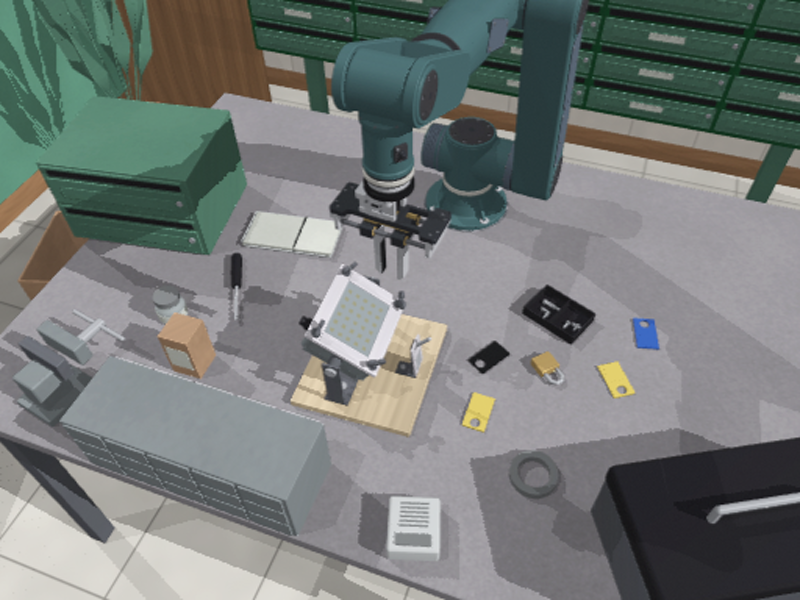

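The tag hangs on the pin (wrist view 432,205). All four wings are turned home, the frame looks level, and the other things are unmoved. I'm handing the job in.

```bash
python3 -c "
from bench import robot
print(robot.close_job())"
```

```text
the job is handed in; nothing more can be done
None
```

The job is handed in at about 39.5 s: all four wing screws are home in star order, and the aluminium tag hangs on its pin.

- **Screws:** I turned them in the order near left, far right, near right, far left, in two rounds. The first round gave about 35–40° each by camera. In the second I turned each one clockwise until it stopped.
- **Stop checks:** For near left, near right and far left, the torque climbed to about 0.5–0.8 N m and the jaws turned on while the wing stayed put. Measured total travel was about 77–87°, good to about 3°.
- **Far right screw:** Its stop was unclear in the second round, as torque only reached about 0.25 N m. After hanging the tag I gripped it again and pressed clockwise. The torque rose at once to about 0.56 N m and the wing lagged the jaws, so I took it as already home. That press was outside the star order.
- **Tag:** It hangs by its eye on the pin, flat against the upright, in the scene, side and wrist pictures. I let go of it and backed the arm away.
- **Other things:** In the last pictures the bystanders and the other tags are where they started. The frame looks level, but its seating to the millimetre can't be resolved at that picture scale.

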